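# Steamer basket from hook to pot

### The arm

A 6-joint arm with a two-finger parallel gripper is mounted at the origin on a cart in front of the work surface, level with it; the furniture and walls round the work are solid. World frame = base frame: x ahead of the robot, y to its left, z up, the work surface at z = 0. Lengths are in mm, angles in rad, forces in N, time in s.
With the tool pointing down it reaches from about 375 to 975 mm from the base axis. Payload 3.8 kg.
Tool frame: the origin (TCP) lies at the very end of the fingers, on their centre line; the grasp point (between the pads) lies 19 mm behind it; y points along the fingers, z is the direction in which the jaws open and shut, and the axes are right-handed (so a half turn about y gives the same grasp; the last joint's range is limited). The gripper opens to 88 mm and grips with 3 to 60 N. Pads are 18 mm wide; open, the fingers measure 123 mm over their backs; the gripper's body (75 mm by 187 mm) begins 45 mm behind the grasp point.
Start: joints at [1.129, 0.264, 1.604, -0, 1.274, -0.037], TCP at [265.836, 620.443, 238.706] pointing down, gripper open.
Joint ranges: [-2.63, 2.63], [-0.94, 2.18], [0.31, 2.57], [-1.31, 4.45], [0, 2.66], [-2.55, 2.55]. Speed limits (rad/s): [2.57, 2.57, 3.14, 3.14, 3.14, 3.14].

### API

Orientations are given as a unit quaternion [x, y, z, w].
In Python, from workcell import manip, cams, order, spotter gives the robot as it stands.
- The arm moves only by the tool arm_command, never from a script. Its argument "plan" is a list of rows, each an object of numbers: "dx", "dy", "dz": the shift along the tool's x, y, z in mm; "rx", "ry", "rz": the turn, a rotation vector about the tool's x, y, z in degrees; "jaw": the closure in counts, from 0 (fully open) to 255 (shut). A call has 1 to 5 rows; each row shifts and turns the commanded pose from where the row before left it, along the tool's axes as they then stand; what a row does not reach is not made up. A row lasts 1/8 s, in which the tool goes at most 62.5 mm and 10.7 degrees, less where a joint would pass 70% of its speed; a pose out of reach is approached as far as the arm can. A call is refused whole if a number of a shift passes 62.5 or a number of a turn 10.7, either way. A call with a gripper value outside its range is refused whole. The fingers move at their own pace and stop on an object; the grip force is fixed at half the most. Time passes only in rows, so rows that do not move let the fingers close. It gives the time, the measured TCP pose, the force and the opening at its end, in the units of the state.
- manip.get_state(): the state, without advancing time (a new reading comes with each control period).
- cams.get_image(name): name is "scene" or "top" or "wrist"; returns a dict with "color" (420x560x3 uint8, red, green, blue), "fx", "fy", "cx", "cy" (pixels), "R" (3x3) and "t" (3): a world point X has camera coordinates R X + t; the wrist camera has in their place "mount" (4x4, takes a point from camera to tool coordinates, whose origin is the TCP and whose axes are the tool frame's). Camera axes: x right, y down, z forward; pixel columns grow to the right and rows downward; lengths in mm; the calibration is good to about 2 mm. A picture is of the moment at which its call begins: read the wrist's pose just before it. There is no depth.
- order.job_done(): hands the job in, once; it reports no verdict.
Trained networks look in the newest picture that a camera, given by its name, has taken for a name from the list of things; names that differ only in an ending like _2 or _b are one class to them, and where a whole thing is asked for, a point or a joint stands for the part that bears it (a point fixed in the world has none). Each returns a list of dicts, best first, with "p" (0 to 1); they miss things now and then, are a little off and sometimes report something else, mostly with a low value. They report only what shows in the picture. A call takes as long as a camera call.
- spotter.regions_of(camera, target): "region" (420x560 bool, what is visible of it) and "uv" ([column, row] in pixels, amid what is visible of it).
The state is a dict: "t": time; "joints": joint angles; "joint_vel": joint speeds; "tau": joint torques, N m; "position": TCP position; "orientation": TCP orientation; "ft_force": force on the tool from outside, world axes, zero at the start; "moment": the same for the moment, N m; "opening": opening from 0.0 (shut) to 1.0 (fully open).
Only numpy, scipy, OpenCV 4.12 (cv2) and the standard library are available. Lean on these libraries where they do the work, as an engineer would, in place of code of your own. Each camera call takes 0.05 s, during which the arm holds its last target.

### The job

Get the corn ready for steaming: lift the steamer basket off its deep hook, seat it in the pot so that its rim lies flat all round on the pot's rim, and put the half corn cob from the chopping board into the basket. Work gently: do not drag the hanging stand along, shove the pot away or disturb the lemon, the kitchen timer and the salt shaker.

Things in the scene. Friction and masses are not known exactly. Their poses are not given: they have to be found in the camera images.
- stand: Loose hanging stand, 1.6 kg: wooden foot 180 x 150 mm, 20 mm high, and at its back (own +x) a bent steel rod frame, uprights at x = 61, y = +-50 mm, only 169 mm high, with one hook of 8 mm rod pointing to own -x (roughly at the robot). The hook's valley is 169 mm above the worktop. Origin: under the foot; z up.
- hook_tip (a point): Top end of the hook's upturned tip, at the stand's own x = 39 mm, 205 mm above the worktop: 36 mm above the hook's valley. Nothing but the basket's black grip stands higher there. To come off, the basket must be lifted straight up 40 to 55 mm (less catches the tip, more brings its rim up against the hook), then drawn 50 mm or more along its own -x.
- basket: Round perforated steel steamer basket, 0.18 kg, 50 mm deep, 3 mm floor, outside 104 mm wide at the foot, 134 mm under the rim, inside 129 mm at the mouth. Flat rim 162 mm across, 50 to 53.5 mm above the underside. Origin: centre of the underside; z up. Starts hanging level in front of the stand's frame, x axis as the stand's, its black grip standing in the hook's valley behind the tip.
- grip (a point): Point in the basket's upright black grip, at own (78.5, 0, 187) mm; two wires join grip and rim. Grip 14 mm thick along own x, 26 mm wide along y, from 124 to 209 mm above the basket's underside. Pinched across its thickness (fingers before and behind) it holds the basket level. Fingertips may reach 20 mm below this point and stay above the hook's tip.
- pot: Loose small steel pot, 0.7 kg, 90 mm high, outside 152 mm, inside 146 mm across, two loop handles at own +-y reaching 105 mm from the centre. Origin: centre of the underside; z up. The basket hangs in it by its rim with 6 mm play all round; seated, its origin is 40 mm above the pot's, on the pot's axis. The basket's handle may point any way.
- board: Brown wooden chopping board, 250 (x) x 360 (y) x 21 mm, fixed. Origin: centre of its underside.
- corn: Half a corn cob lying on the board, 60 (own x) x 74 (own y) x 52 mm, 0.095 kg, best gripped across its own x. Origin: centre of its underside.
- corn_mid (a point): Middle of the half cob, 26 mm above its underside.
- lemon: Lemon lying on the board, 78 x 55 x 56 mm; stays where it is. Origin: underside.
- timer: Small round red and white kitchen timer, 67 mm across, 50 mm high, on the worktop; stays where it is. Origin: underside.
- salt_shaker: Salt shaker, 44 mm across, 90 mm high, on the worktop; stays where it is. Origin: underside.

How it is judged:
By the outcome, as a careful person would: the job done as asked, in the order asked, and still so for the second after the job is handed in, with the robot touching nothing.
It also fails if it takes over 67 s, if anything falls off the work surface, if the arm or the gripper's body presses on something with over 40 N, if the wrist force passes 120 N, or if a joint passes its speed limit or range.

## Working session

There is one attempt and no reset: what is moved stays moved. The work goes in short steps, Python scripts to look and compute and a tool call to move; the robot and the scene stay as the last step left them, time stands still between calls to the robot, and variables do not carry over. Pictures are saved under pics/ and viewed, and the job is handed in when it is done.

Besides the shell and the picture viewer there is one more tool, called after ">>>" by a JSON object that holds its "name" and its "arguments". arm_command: Moves the arm, as the interface text tells. Its arguments: {"type":"object","properties":{"plan":{"type":"array"}},"required":["plan"]}

```bash
ls; mkdir -p pics; python3 - <<'E'
from workcell import manip, cams, order, spotter
import cv2
s=manip.get_state(); print(s)
for n in ("scene","top","wrist"):
    im=cams.get_image(n); cv2.imwrite(f"pics/{n}0.png",im["color"][:,:,::-1])
    print(n,{k:v for k,v in im.items() if k!="color"})
    for k in ("stand","hook_tip","basket","grip","pot","corn","corn_mid","lemon","timer","salt_shaker","board"):
        r=spotter.regions_of(n,k)
        print(k,[(round(d["p"],2),[round(float(x)) for x in d["uv"]],int(d["region"].sum())) for d in r[:2]])
E
```

```text
pics
{'t': 0.0, 'joints': array([ 1.12906347e+00,  2.64718006e-01,  1.60535712e+00,  6.70913051e-07,
        1.27371746e+00, -3.69126239e-02]), 'joint_vel': array([ 1.51215710e-03, -1.02832351e-03, -1.33428704e-03,  2.78338163e-06,
       -2.11744642e-04,  8.48870687e-04]), 'tau': array([-1.91509418e-03, -5.02119327e+01, -3.56875241e+01,  7.25974375e-02,
        2.97187257e-02, -1.62360984e-04]), 'position': array([265.55622719, 619.79457315, 237.42082022]), 'orientation': array([ 0.69342627, -0.14233484,  0.14196565, -0.69191513]), 'ft_force': array([-0.40433008,  0.67749852, -0.38287558]), 'moment': array([ 0.04222048, -0.00878194, -0.01528337]), 'opening': 0.9972339701917055}
scene {'fx': 379.0922371787337, 'fy': 379.0922371787337, 'cx': 277.5751876411727, 'cy': 206.32991153481396, 'R': array([[ 0.83097224, -0.55629275, -0.00484769],
       [-0.36280432, -0.53529838, -0.76277695],
       [ 0.42173233,  0.63560524, -0.64664351]]), 't': array([-499.7167047 ,  291.12130392, 1171.5433957 ])}
stand [(0.72, [255, 222], 1500), (0.59, [264, 240], 1097)]
hook_tip [(0.92, [258, 242], 873)]

[... 1054 characters left out ...]
ker [(0.73, [198, 156], 242), (0.48, [261, 201], 716)]
board [(0.93, [388, 209], 9441)]
wrist {'fx': 350.714551475084, 'fy': 350.714551475084, 'cx': 278.78325404797374, 'cy': 210.35047719388436, 'mount': array([[-9.23577188e-04,  9.49145961e-01,  3.14835024e-01,
        -8.09322837e+01],
       [-3.53395154e-04, -3.14835449e-01,  9.49146203e-01,
        -1.46755270e+02],
       [ 9.99999511e-01,  7.65348609e-04,  6.26198421e-04,
        -7.40434004e-01],
       [ 0.00000000e+00,  0.00000000e+00,  0.00000000e+00,
         1.00000000e+00]])}
stand []
hook_tip []
basket []
grip []
pot [(0.8, [159, 413], 1249)]
corn [(0.74, [159, 416], 1196)]
corn_mid []
lemon []
timer []
salt_shaker []
board []
```

View pics/scene0.png

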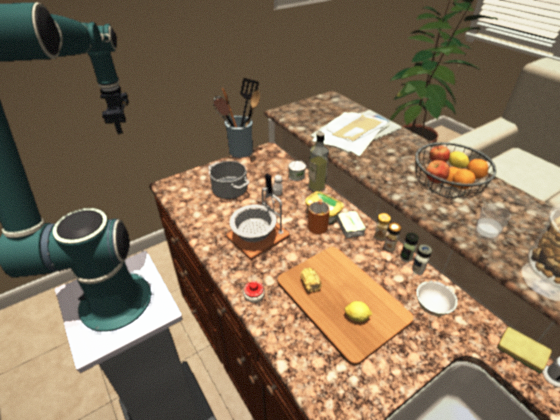

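View pics/top0.png

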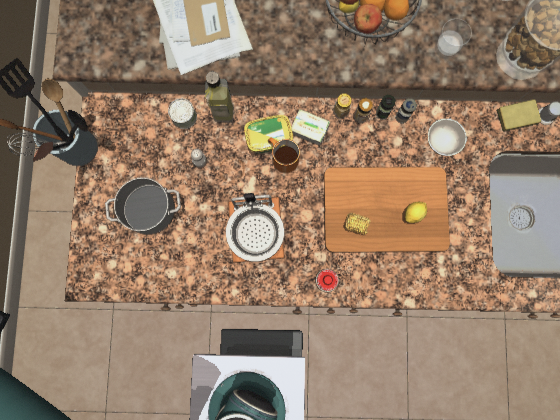

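```bash
python3 - <<'E'
import cv2
a=cv2.imread("pics/top0.png")[120:320,80:460]; cv2.imwrite("pics/top0z.png",cv2.resize(a,(798,420),interpolation=cv2.INTER_CUBIC))
a=cv2.imread("pics/scene0.png")[130:330,160:420]; cv2.imwrite("pics/scene0z.png",cv2.resize(a,(780,600),interpolation=cv2.INTER_CUBIC))
E
```

```text
(no output)
```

View pics/top0z.png

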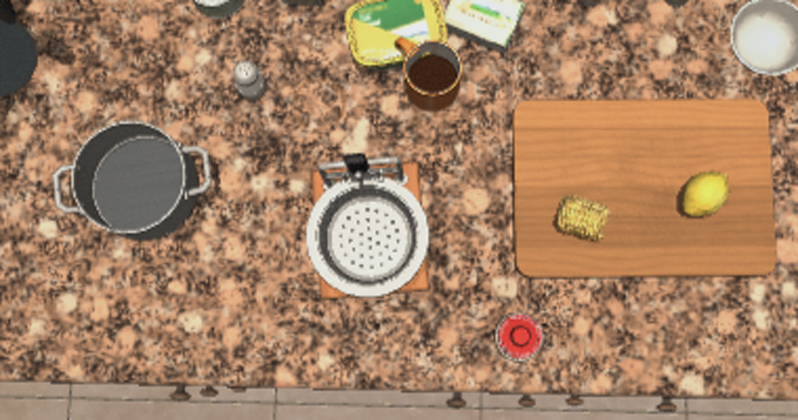

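View pics/scene0z.png

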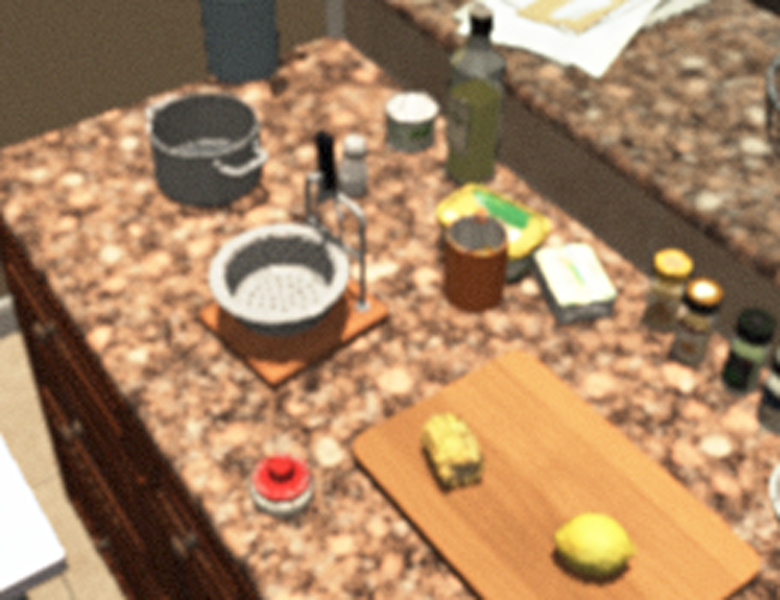

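```bash
cat > h.py <<'E'
from workcell import manip, cams, order, spotter
import numpy as np, cv2
from scipy.spatial.transform import Rotation as Rot
def cam(n):
    if n=="wrist":
        s=manip.get_state(); im=cams.get_image(n); m=im["mount"]
        Rt=Rot.from_quat(s["orientation"]).as_matrix()
        Rc=Rt@m[:3,:3]; c=Rt@m[:3,3]+s["position"]
        im["R"]=Rc.T; im["t"]=-Rc.T@c
    else: im=cams.get_image(n)
    return im
def proj(im,X):
    X=np.atleast_2d(X); c=X@im["R"].T+im["t"]
    return np.c_[im["fx"]*c[:,0]/c[:,2]+im["cx"], im["fy"]*c[:,1]/c[:,2]+im["cy"]]
def back(im,uv,z):
    uv=np.atleast_2d(uv).astype(float)
    d=np.c_[(uv[:,0]-im["cx"])/im["fx"],(uv[:,1]-im["cy"])/im["fy"],np.ones(len(uv))]@im["R"]
    c=-im["R"].T@im["t"]
    return c+d*((z-c[2])/d[:,2])[:,None]
def show(im,name,box=None,pts=(),sc=1):
    a=im["color"][:,:,::-1].copy()
    x0,y0,x1,y1=box or (0,0,560,420)
    a=cv2.resize(a[y0:y1,x0:x1],None,fx=sc,fy=sc,interpolation=cv2.INTER_CUBIC)
    for P,c in pts:
        q=(proj(im,P)+0.5-[x0,y0])*sc-0.5
        for u in q: cv2.circle(a,(int(round(u[0])),int(round(u[1]))),1,c,-1)
    cv2.imwrite("pics/"+name,a)
def circ(c,r,z,n=90):
    t=np.linspace(0,2*np.pi,n); return np.c_[c[0]+r*np.cos(t),c[1]+r*np.sin(t),np.full(n,z)]
def axes(s=None):
    s=s or manip.get_state(); return Rot.from_quat(s["orientation"]).as_matrix()
def st():
    s=manip.get_state(); R=axes(s)
    print("t",round(s["t"],2),"pos",s["position"].round(1),"op",round(s["opening"]*88,1),"F",s["ft_force"].round(1)); print("axes cols\n",R.round(3)); print("j",s["joints"].round(3))
def delta(P,s=None):
    s=s or manip.get_state(); return axes(s).T@(np.asarray(P)-s["position"])
E
python3 - <<'E'
from h import *
im=cam("top")
def b(k): return spotter.regions_of("top",k)[0]
def near(a,v): return back(im,a,v).round(1).tolist()
p=b("pot"); bs=b("basket")
np.save("m_pot.npy",p["region"]); 
def fit(m):
    cs,_=cv2.findContours(m.astype(np.uint8),cv2.RETR_EXTERNAL,cv2.CHAIN_APPROX_NONE); c=max(cs,key=cv2.contourArea)
    return c[:,0,:]
print("pot",near(p["uv"],90)); print("basket",near(bs["uv"],98))
for k,z in (("corn",46),("lemon",50),("timer",45),("salt_shaker",80),("grip",250)):
    r=b(k); print(k,r["uv"],near(r["uv"],z))
bc=back(im,[255,232],98.5)[0]; pc=back(im,[142,205],90)[0]
print(bc,pc)
show(im,"ov1.png",(90,170,300,275),[(circ(bc,81,98.5),(0,0,255)),(circ(pc,76,90),(0,255,0)),(circ(pc,76,0),(255,255,0))],3.8)
import pickle; pickle.dump(im,open("top0.pkl","wb"))
im=cam("scene"); pickle.dump(im,open("scene0.pkl","wb"))
st()
E
```

```text
pot [[564.1, 297.7, 90.0]]
basket [[494.1, -8.5, 98.0]]
corn [356.3, 224.5] [[526.6, -299.6, 46.0]]
lemon [411.7, 211.4] [[567.5, -457.4, 50.0]]
timer [325.7, 281.3] [[363.9, -214.0, 45.0]]
salt_shaker [198.4, 157.6] [[703.7, 154.3, 80.0]]
grip [252.5, 230.2] [[478.3, -17.1, 250.0]]
[492.23112407 -14.36850371  98.5       ] [561.74980428 302.79279903  90.        ]
t 2.25 pos [265.8 620.5 238.7] op 87.9 F [ 0.4 -0.2 -0.3]
axes cols
 [[ 0.919  0.     0.394]
 [-0.394  0.     0.919]
 [-0.    -1.     0.   ]]
j [ 1.129  0.264  1.604  0.     1.274 -0.037]
```

View pics/ov1.png

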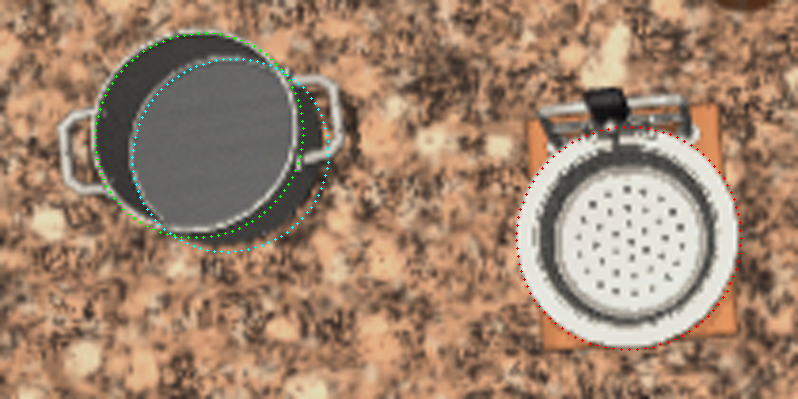

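View pics/wrist0.png

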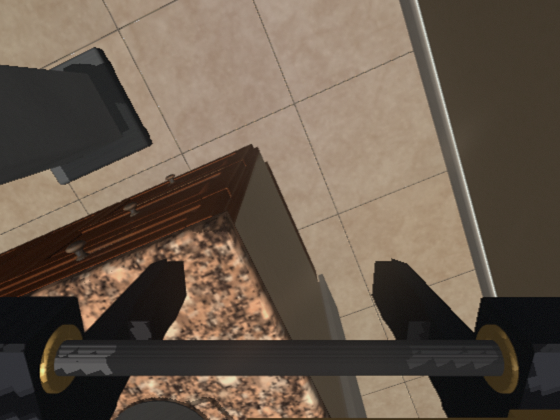

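```bash
cat >> h.py <<'E'
def plan(P,zang,nmin=1,s=None,R0=None,p0=None):
    """target TCP P, tool y down, tool z at world angle zang(deg); prints rows"""
    if R0 is None: R0=axes(s); p0=(s or manip.get_state())["position"]
    a=np.radians(zang); z=np.array([np.cos(a),np.sin(a),0]); y=np.array([0,0,-1.]); x=np.cross(y,z)
    R1=np.c_[x,y,z]; w=Rot.from_matrix(R0.T@R1).as_rotvec(degrees=True)
    d=np.asarray(P,float)-p0
    n=max(nmin,int(np.ceil(np.abs(w).max()/10.6)),int(np.ceil(np.linalg.norm(d)/60)))
    R=R0.copy(); step=Rot.from_rotvec(w/n,degrees=True).as_matrix()
    print(n,"rows, turn",w.round(1),"dist",np.linalg.norm(d).round(1))
    out=[]
    for i in range(n):
        out.append((R.T@d/n).round(1).tolist()+(w/n).round(2).tolist()); R=R@step
    for o in out: print(o)
E
python3 - <<'E'
from h import *
import pickle
im=pickle.load(open("top0.pkl","rb"))
z2=lambda u:(np.array(u)+.5)/3.8-.5+[90,170]
g=back(im,z2([606,103]),252)[0]; bc=back(im,z2([628,238.5]),98.5)[0]
print(g,bc,g-bc,np.degrees(np.arctan2((g-bc)[1],(g-bc)[0])),np.linalg.norm((g-bc)[:2]))
f=[back(im,z2(u),20)[0] for u in ([545,349],[737,331],[718,105])]
print(f); 
plan([520,-15,345],3)
E
```

```text
[561.15441144  -6.13837176 252.        ] [491.13450287 -14.11410379  98.5       ] [ 70.01990858   7.97573203 153.5       ] 6.498361109081072 70.47268902444435
[array([415.13939893,  50.58628376,  20.        ]), array([431.98320167, -94.10968409,  20.        ]), array([605.61217407, -75.4920528 ,  20.        ])]
12 rows, turn [-0.  63.8 -0. ] dist 692.6
[40.3, -8.9, -40.3, -0.0, 5.32, -0.0]
[43.9, -8.9, -36.4, -0.0, 5.32, -0.0]
[47.1, -8.9, -32.2, -0.0, 5.32, -0.0]
[49.9, -8.9, -27.7, -0.0, 5.32, -0.0]
[52.2, -8.9, -23.0, -0.0, 5.32, -0.0]
[54.1, -8.9, -18.0, -0.0, 5.32, -0.0]
[55.5, -8.9, -12.9, -0.0, 5.32, -0.0]
[56.5, -8.9, -7.7, -0.0, 5.32, -0.0]
[57.0, -8.9, -2.5, -0.0, 5.32, -0.0]
[57.0, -8.9, 2.8, -0.0, 5.32, -0.0]
[56.5, -8.9, 8.1, -0.0, 5.32, -0.0]
[55.5, -8.9, 13.3, -0.0, 5.32, -0.0]
```

>>> {"name": "arm_command", "arguments": {"plan": [{"dx": 40,"dy": -12,"dz": -40,"ry": 5},{"dx": 44,"dy": -12,"dz": -36,"ry": 5},{"dx": 47,"dy": -12,"dz": -32,"ry": 5},{"dx": 50,"dy": -12,"dz": -28,"ry": 5},{"dx": 52,"dy": -12,"dz": -23,"ry": 5}]}}

```text
schema error: expected keys dx, dy, dz, rx, ry, rz, jaw
```

>>> {"name": "arm_command", "arguments": {"plan": [{"dx": 54,"dy": -10,"dz": -18,"ry": 5},{"dx": 55,"dy": -10,"dz": -13,"ry": 5},{"dx": 56,"dy": -9,"dz": -8,"ry": 5},{"dx": 57,"dy": -9,"dz": -3,"ry": 5},{"dx": 57,"dy": -9,"dz": 3,"ry": 5}]}}

```text
schema error: expected keys dx, dy, dz, rx, ry, rz, jaw
```

```bash
python3 - <<'E'
from h import *
st(); plan([520,-15,345],6.5)
E
```

```text
t 2.25 pos [265.8 620.5 238.7] op 87.9 F [ 0.4 -0.2 -0.3]
axes cols
 [[ 0.919  0.     0.394]
 [-0.394  0.     0.919]
 [-0.    -1.     0.   ]]
j [ 1.129  0.264  1.604  0.     1.274 -0.037]
12 rows, turn [-0.  60.3 -0. ] dist 692.6
[40.3, -8.9, -40.3, -0.0, 5.03, -0.0]
[43.7, -8.9, -36.6, -0.0, 5.03, -0.0]
[46.7, -8.9, -32.7, -0.0, 5.03, -0.0]
[49.4, -8.9, -28.5, -0.0, 5.03, -0.0]
[51.7, -8.9, -24.0, -0.0, 5.03, -0.0]
[53.6, -8.9, -19.4, -0.0, 5.03, -0.0]
[55.1, -8.9, -14.6, -0.0, 5.03, -0.0]
[56.2, -8.9, -9.7, -0.0, 5.03, -0.0]
[56.8, -8.9, -4.8, -0.0, 5.03, -0.0]
[57.0, -8.9, 0.2, -0.0, 5.03, -0.0]
[56.8, -8.9, 5.2, -0.0, 5.03, -0.0]
[56.1, -8.9, 10.2, -0.0, 5.03, -0.0]
```

All keys are required.

>>> {"name": "arm_command", "arguments": {"plan": [{"dx": 40,"dy": -12,"dz": -40,"rx": 0,"ry": 5,"rz": 0,"jaw": 0},{"dx": 44,"dy": -12,"dz": -37,"rx": 0,"ry": 5,"rz": 0,"jaw": 0},{"dx": 47,"dy": -12,"dz": -33,"rx": 0,"ry": 5,"rz": 0,"jaw": 0},{"dx": 49,"dy": -12,"dz": -29,"rx": 0,"ry": 5,"rz": 0,"jaw": 0},{"dx": 52,"dy": -12,"dz": -24,"rx": 0,"ry": 5,"rz": 0,"jaw": 0}]}}

```text
t: 2.88
position: [371.9, 353.3, 299.3]
orientation: [-0.645, 0.289, -0.29, 0.645]
ft_force: [0.5, -1.3, 1.3]
opening: 0.999
```

>>> {"name": "arm_command", "arguments": {"plan": [{"dx": 54,"dy": -12,"dz": -19,"rx": 0,"ry": 5,"rz": 0,"jaw": 0},{"dx": 55,"dy": -8,"dz": -15,"rx": 0,"ry": 5,"rz": 0,"jaw": 0},{"dx": 56,"dy": -8,"dz": -10,"rx": 0,"ry": 5,"rz": 0,"jaw": 0},{"dx": 57,"dy": -8,"dz": -5,"rx": 0,"ry": 5,"rz": 0,"jaw": 0},{"dx": 57,"dy": -8,"dz": 0,"rx": 0,"ry": 5,"rz": 0,"jaw": 0}]}}

```text
t: 3.5
position: [478.1, 88.4, 343.4]
orientation: [-0.567, 0.422, -0.423, 0.567]
ft_force: [1.2, -1.1, 0.6]
opening: 1.001
```

```bash
python3 - <<'E'
from h import *
st(); plan([520,-15,345],6.5)
E
```

```text
t 3.5 pos [478.1  88.4 343.4] op 88.1 F [ 1.2 -1.1  0.6]
axes cols
 [[ 0.286  0.001  0.958]
 [-0.958  0.     0.286]
 [ 0.    -1.     0.001]]
j [ 0.131 -0.149  1.85   0.     1.44  -0.159]
2 rows, turn [-0.1 10.1 -0. ] dist 111.6
[55.5, -0.8, 5.3, -0.04, 5.07, -0.0]
[54.8, -0.8, 10.2, -0.04, 5.07, -0.0]
```

>>> {"name": "arm_command", "arguments": {"plan": [{"dx": 50,"dy": 0,"dz": 5,"rx": 0,"ry": 5,"rz": 0,"jaw": 0},{"dx": 40,"dy": 0,"dz": 10,"rx": 0,"ry": 5,"rz": 0,"jaw": 0},{"dx": 0,"dy": 0,"dz": 0,"rx": 0,"ry": 0,"rz": 0,"jaw": 0},{"dx": 0,"dy": 0,"dz": 0,"rx": 0,"ry": 0,"rz": 0,"jaw": 0}]}}

```text
t: 4.0
position: [514.6, 6.9, 342.6]
orientation: [-0.529, 0.47, -0.469, 0.529]
ft_force: [-0.4, 0.7, -0.0]
opening: 0.996
```

```bash
python3 - <<'E'
from h import *
import pickle
st(); im=cam("wrist"); pickle.dump(im,open("w1.pkl","wb"))
bc=np.array([491.1,-14.1]); a=np.radians(6.5); u=np.array([np.cos(a),np.sin(a)]); v=np.array([-u[1],u[0]])
def P(x,y,z): return np.r_[bc+u*x+v*y,z]
g=np.array([P(78.5+i,j,254) for i in (-7,7) for j in (-13,13)])
tip=np.array([P(78.5-22-0,0,205)])
show(im,"w1.png",None,[(circ(bc,81,98.5),(0,0,255)),(g,(0,255,0))],1.42)
for k in ("grip","hook_tip","basket"):
    print(k,[(round(d["p"],2),np.round(d["uv"]),d["region"].sum()) for d in spotter.regions_of("wrist",k)])
E
```

```text
t 4.0 pos [514.6   6.9 342.6] op 87.7 F [-0.4  0.7 -0. ]
axes cols
 [[ 0.119 -0.     0.993]
 [-0.993  0.001  0.119]
 [-0.001 -1.    -0.   ]]
j [-3.500e-02 -9.100e-02  1.799e+00  1.000e-03  1.434e+00 -1.540e-01]
grip [(0.83, array([265., 180.]), np.int64(16224))]
hook_tip [(0.57, array([325., 137.]), np.int64(2859))]
basket [(0.68, array([263., 186.]), np.int64(16181)), (0.58, array([328., 135.]), np.int64(2756))]
```

View pics/w1.png

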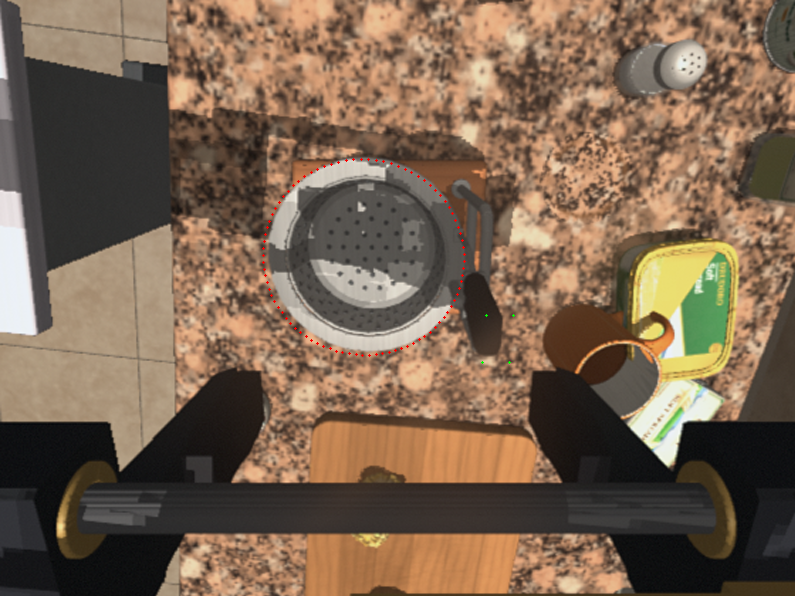

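```bash
python3 - <<'E'
from h import *
import pickle
im=pickle.load(open("w1.pkl","rb"))
bc=np.array([491.1,-14.1]); a=np.radians(6.5); u=np.array([np.cos(a),np.sin(a)]); v=np.array([-u[1],u[0]])
def P(x,y,z): return np.r_[bc+u*x+v*y,z]
g=np.array([P(78.5+i,j,254) for i in (-7,7) for j in (-13,13)]);g2=np.array([P(78.5+i,j,169) for i in (-7,7) for j in (-13,13)])
show(im,"w1z.png",(290,120,390,270),[(g,(0,255,0)),(g2,(255,255,0)),([P(56.5,0,205)],(0,0,255))],4)
im=pickle.load(open("top0.pkl","rb"))
show(im,"t1z.png",(220,180,300,225),[(g,(0,255,0)),(g2,(255,255,0))],8)
im=pickle.load(open("scene0.pkl","rb"))
show(im,"s1z.png",(220,160,300,230),[(g,(0,255,0)),(g2,(255,255,0)),(circ(bc,81,98.5),(0,0,255))],8)
E
```

```text
(no output)
```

View pics/w1z.png

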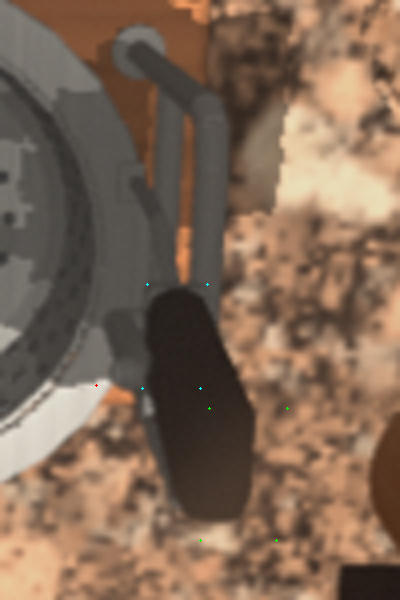

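View pics/t1z.png

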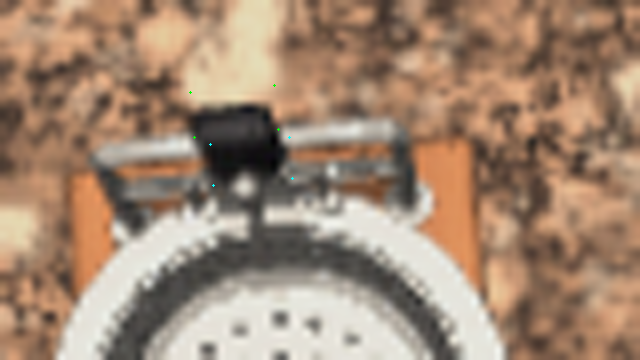

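View pics/s1z.png

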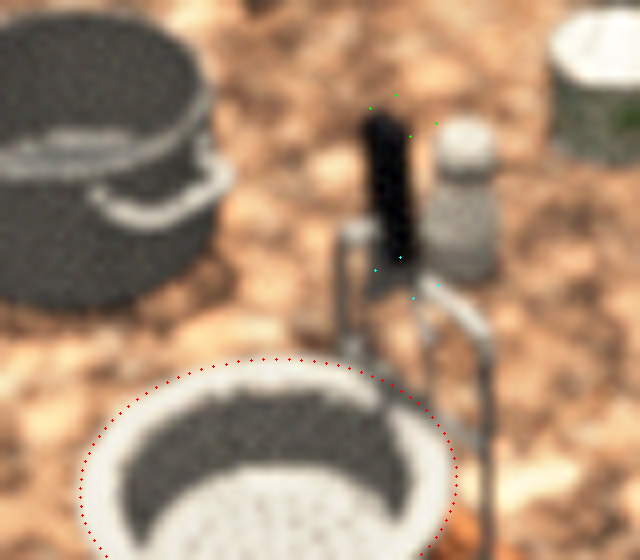

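```bash
cat > fit.py <<'E'
from h import *
import pickle
from scipy.optimize import least_squares
from scipy.ndimage import map_coordinates
def ring(p,r,n=72):
    t=np.linspace(0,2*np.pi,n,endpoint=False)
    X=np.c_[r*np.cos(t),r*np.sin(t),0*t]
    return X@Rot.from_rotvec([p[3],p[4],0]).as_matrix().T+p[:3]
def edges(im,p,r,w=4):
    q=proj(im,ring(p,r)); c=q.mean(0); n=q-c; n/=np.linalg.norm(n,axis=1)[:,None]
    a=cv2.GaussianBlur(im["color"].astype(np.float32),(0,0),.8)
    s=np.arange(-w,w+.01,.25)
    pts=q[:,None]+n[:,None]*s[None,:,None]
    v=np.stack([map_coordinates(a[...,k],[pts[...,1],pts[...,0]],order=1,mode='nearest') for k in range(3)],-1)
    g=np.linalg.norm(np.gradient(v,axis=1),axis=-1)
    # weight toward the model
    k=(g*np.exp(-(s/w)**2)).argmax(1)
    return s[k]+0,q,n,g.max(1)
def fit(ims,p,r,free,w=4,it=8):
    p=np.array(p,float)
    for i in range(it):
        obs=[]
        for im in ims:
            s,q,n,g=edges(im,p,r,w); obs.append((im,q+n*s[:,None],n,g>np.percentile(g,25)))
        def f(x):
            pp=p.copy(); pp[free]=x
            return np.concatenate([(((proj(im,ring(pp,r))-q)*n).sum(1))[m] for im,q,n,m in obs])
        res=least_squares(f,p[free],loss="soft_l1",f_scale=.5,x_scale=[1 if k<3 else .01 for k in free])
        p[free]=res.x
    rs=f(res.x); print("p",p.round(3),"rms px",np.sqrt(np.median(rs**2)).round(2))
    return p
E
python3 - <<'E'
from fit import *
I={k:pickle.load(open(f,"rb")) for k,f in (("t","top0.pkl"),("s","scene0.pkl"),("w","w1.pkl"))}
p0=[491.1,-14.1,98.5,0,0]
for c in ("t","s","w","ts","tsw"):
    print(c,end=" "); fit([I[k] for k in c],p0,81,[0,1])
    if len(c)>1: fit([I[k] for k in c],p0,81,[0,1,2]); p=fit([I[k] for k in c],p0,81,[0,1,2,3,4])
print("pot"); 
for c in ("t","s","ts"): fit([I[k] for k in c],[561.2,303.5,90,0,0],76,[0,1])
fit([I[k] for k in "ts"],[561.2,303.5,90,0,0],76,[0,1,2])
for k in "tsw":
    show(I[k],f"f_{k}.png",{"t":(210,180,300,270),"s":(210,190,300,260),"w":(170,90,340,270)}[k],[(ring(p,81),(0,0,255))],{"t":6,"s":6,"w":3}[k])
E
python3 -c "
import cv2,numpy as np
a=[cv2.imread(f'pics/f_{k}.png') for k in 'ts']
print([x.shape for x in a])"
```

```text
t p [494.113 -12.823  98.5     0.      0.   ] rms px 0.26
s p [486.264 -16.428  98.5     0.      0.   ] rms px 0.25
w p [495.084 -11.248  98.5     0.      0.   ] rms px 0.89
ts p [492.748 -13.136  98.5     0.      0.   ] rms px 0.5
p [493.75  -11.563  88.892   0.      0.   ] rms px 0.49
p [ 4.94952e+02 -1.16860e+01  8.37240e+01 -1.11000e-01 -3.40000e-02] rms px 0.24
tsw p [494.076 -12.334  98.5     0.      0.   ] rms px 0.5
p [493.672 -12.902  91.637   0.      0.   ] rms px 0.26
p [ 4.93269e+02 -1.27580e+01  8.59930e+01 -1.00000e-01 -9.00000e-03] rms px 0.46
pot
p [563.762 304.952  90.      0.      0.   ] rms px 0.63
p [558.935 301.266  90.      0.      0.   ] rms px 0.48
p [563.313 304.509  90.      0.      0.   ] rms px 0.73
p [563.805 307.371  83.96    0.      0.   ] rms px 0.5
[(540, 540, 3), (420, 540, 3)]
```

```bash
python3 - <<'E'
from fit import *
im=pickle.load(open("w1.pkl","rb"))
for z in (254,): print(back(im,[[353,222],[350,250],[336.3,248.8],[329.5,218.8],[342,235]],z).round(1))
print(back(im,[[290+150/4,120+295/4],[290+203/4,120+292/4]],169).round(1))
t=pickle.load(open("top0.pkl","rb"))
print(back(t,[[220+231/8,180+125/8]],254).round(1))
g=back(im,[342,235],254)[0]
a=np.radians(6.5)
plan([g[0],g[1]+0,285],6.5)
E
```

```text
[[568.7   7.5 254. ]
 [570.5 -14.3 254. ]
 [560.4 -14.6 254. ]
 [551.6   7.9 254. ]
 [562.6  -3.3 254. ]]
[[562.1   3.9 169. ]
 [574.5   6.2 169. ]]
[[563.6  -5.6 254. ]]
2 rows, turn [-0.   0.4 -0. ] dist 76.0
[8.4, 28.9, 23.2, -0.01, 0.21, -0.0]
[8.3, 28.9, 23.2, -0.01, 0.21, -0.0]
```

>>> {"name": "arm_command", "arguments": {"plan": [{"dx": 8,"dy": 20,"dz": 24,"rx": 0,"ry": 0,"rz": 0,"jaw": 0},{"dx": 8,"dy": 30,"dz": 25,"rx": 0,"ry": 0,"rz": 0,"jaw": 0},{"dx": 0,"dy": 0,"dz": 0,"rx": 0,"ry": 0,"rz": 0,"jaw": 0},{"dx": 0,"dy": 0,"dz": 0,"rx": 0,"ry": 0,"rz": 0,"jaw": 0}]}}

```text
t: 4.7
position: [565.1, -2.8, 293.3]
orientation: [0.529, -0.469, 0.469, -0.529]
ft_force: [0.0, 0.0, 0.1]
opening: 1.003
```

```bash
python3 - <<'E'
from fit import *
st(); im=cam("wrist"); pickle.dump(im,open("w2.pkl","wb"))
show(im,"w2.png",None,[],1.4); show(im,"w2z.png",(210,120,350,270),[],4)
E
```

```text
t 4.7 pos [565.1  -2.8 293.3] op 88.2 F [0.  0.  0.1]
axes cols
 [[ 0.12  -0.     0.993]
 [-0.993  0.     0.12 ]
 [-0.    -1.    -0.   ]]
j [-0.049  0.026  1.774  0.     1.342 -0.169]
```

View pics/w2.png

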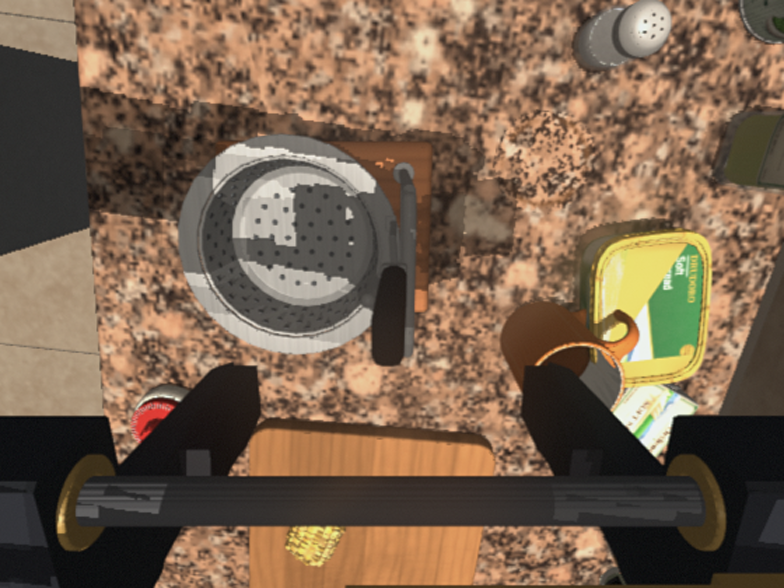

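View pics/w2z.png

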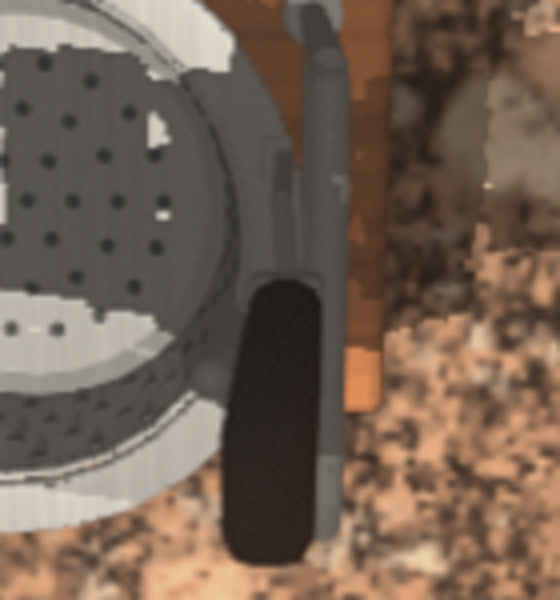

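```bash
python3 - <<'E'
from fit import *
im=pickle.load(open("w2.pkl","rb"))
# tool center line at z 254,232,169
print(proj(im,[[565.1,-2.8,z] for z in (254,232,169)]).round(1))
px=np.array([[225,540],[310,540],[320,300],[250,285]])/4+[210,120]
print(px); print(back(im,px[:2],254).round(1),back(im,px[2:],169).round(1))
# ang of frame bar, z~169
print(back(im,np.array([[332,60],[326,530]])/4+[210,120],165).round(1))
E
```

```text
[[277.7 242. ]
 [277.8 228.2]
 [278.  199.9]]
[[266.25 255.  ]
 [287.5  255.  ]
 [290.   195.  ]
 [272.5  191.25]]
[[559.5 -11.8 254. ]
 [571.8 -10.3 254. ]] [[574.2   2.4 169. ]
 [559.9   3.8 169. ]]
[[570.5  49.2 165. ]
 [582.4 -49.5 165. ]]
```

>>> {"name": "arm_command", "arguments": {"plan": [{"dx": 0,"dy": 40,"dz": 0,"rx": 0,"ry": 0.4,"rz": 0,"jaw": 0},{"dx": 0,"dy": 25,"dz": 0,"rx": 0,"ry": 0,"rz": 0,"jaw": 80},{"dx": 0,"dy": 14,"dz": 0,"rx": 0,"ry": 0,"rz": 0,"jaw": 140},{"dx": 0,"dy": 0,"dz": 0,"rx": 0,"ry": 0,"rz": 0,"jaw": 180},{"dx": 0,"dy": 0,"dz": 0,"rx": 0,"ry": 0,"rz": 0,"jaw": 180}]}}

```text
t: 5.38
position: [566.4, -3.4, 215.5]
orientation: [-0.527, 0.471, -0.472, 0.528]
ft_force: [0.0, -0.4, -0.3]
opening: 0.571
```

```bash
python3 - <<'E'
from fit import *
st(); im=cam("wrist"); pickle.dump(im,open("w3.pkl","wb"))
show(im,"w3z.png",(180,120,380,290),[],4)
E
```

```text
t 5.38 pos [566.4  -3.4 215.5] op 50.2 F [ 0.  -0.4 -0.3]
axes cols
 [[ 0.112  0.003  0.994]
 [-0.994 -0.     0.112]
 [ 0.    -1.     0.003]]
j [-0.05   0.074  1.868  0.     1.197 -0.162]
```

View pics/w3z.png

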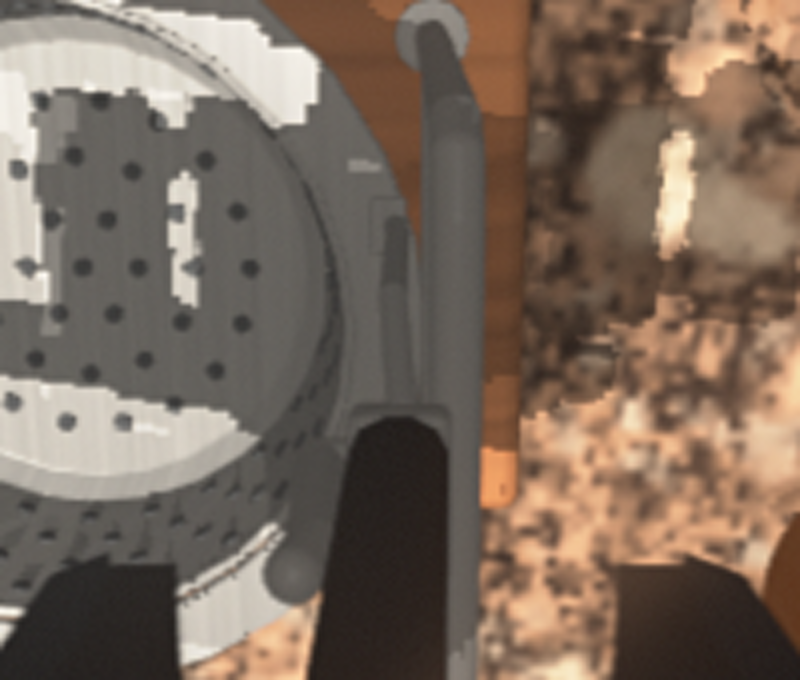

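>>> {"name": "arm_command", "arguments": {"plan": [{"dx": 0,"dy": 1,"dz": -1.2,"rx": 0,"ry": 0,"rz": 0,"jaw": 190},{"dx": 0,"dy": 0,"dz": 0,"rx": 0,"ry": 0,"rz": 0,"jaw": 200},{"dx": 0,"dy": 0,"dz": 0,"rx": 0,"ry": 0,"rz": 0,"jaw": 200},{"dx": 0,"dy": 0,"dz": 0,"rx": 0,"ry": 0,"rz": 0,"jaw": 200}]}}

```text
t: 5.92
position: [564.3, -3.6, 212.7]
orientation: [0.527, -0.471, 0.471, -0.527]
ft_force: [0.1, -0.9, 0.3]
opening: 0.213
```

```bash
python3 - <<'E'
from fit import *
st(); im=cam("wrist"); pickle.dump(im,open("w3.pkl","wb"))
show(im,"w4z.png",(180,120,380,290),[],4)
E
```

```text
t 5.92 pos [564.3  -3.6 212.7] op 18.8 F [ 0.1 -0.9  0.3]
axes cols
 [[ 0.112 -0.     0.994]
 [-0.994 -0.     0.112]
 [ 0.    -1.    -0.   ]]
j [-0.051  0.074  1.874 -0.     1.194 -0.162]
```

View pics/w4z.png

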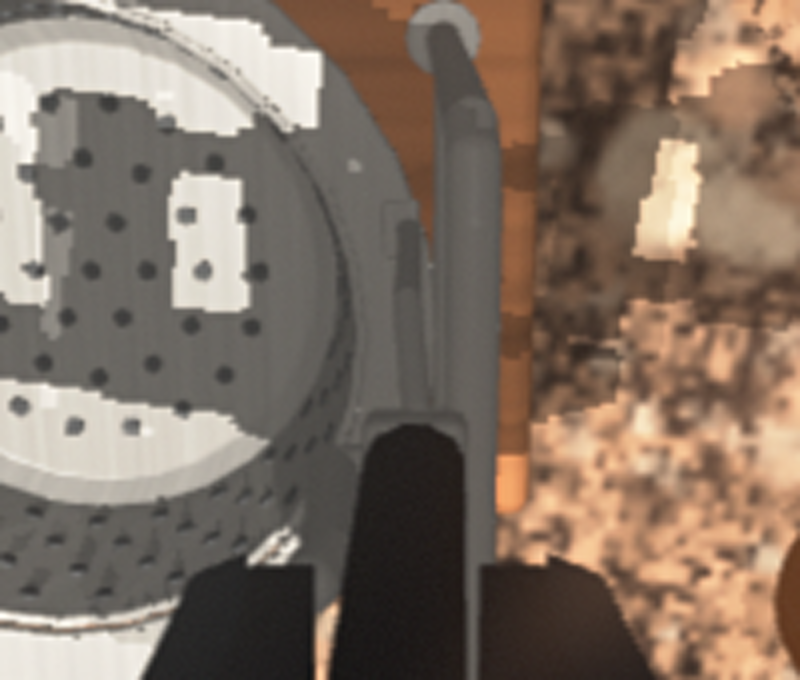

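>>> {"name": "arm_command", "arguments": {"plan": [{"dx": 0,"dy": 0,"dz": 0,"rx": 0,"ry": 0,"rz": 0,"jaw": 255},{"dx": 0,"dy": 0,"dz": 0,"rx": 0,"ry": 0,"rz": 0,"jaw": 255},{"dx": 0,"dy": 0,"dz": 0,"rx": 0,"ry": 0,"rz": 0,"jaw": 255},{"dx": 0,"dy": 0,"dz": 0,"rx": 0,"ry": 0,"rz": 0,"jaw": 255}]}}

```text
t: 6.48
position: [565.6, -3.5, 212.9]
orientation: [-0.526, 0.471, -0.472, 0.528]
ft_force: [5.0, 0.4, -3.5]
opening: 0.156
```

```bash
python3 - <<'E'
from fit import *
st(); print(manip.get_state()["moment"])
E
```

```text
t 6.47 pos [565.6  -3.5 212.9] op 13.7 F [ 5.   0.4 -3.5]
axes cols
 [[ 0.112  0.003  0.994]
 [-0.994  0.     0.112]
 [ 0.    -1.     0.003]]
j [-0.05   0.074  1.873  0.     1.192 -0.162]
[ 0.03360352 -1.06327474  0.0438583 ]
```

>>> {"name": "arm_command", "arguments": {"plan": [{"dx": 0,"dy": -3,"dz": 1,"rx": 0,"ry": 0,"rz": 0,"jaw": 255},{"dx": 0,"dy": -4,"dz": 0,"rx": 0,"ry": 0,"rz": 0,"jaw": 255},{"dx": 0,"dy": 0,"dz": 0,"rx": 0,"ry": 0,"rz": 0,"jaw": 255}]}}

```text
t: 6.85
position: [565.6, -3.4, 220.2]
orientation: [-0.527, 0.471, -0.471, 0.527]
ft_force: [3.6, -0.1, -2.3]
opening: 0.155
```

```bash
python3 - <<'E'
from fit import *
st(); print(manip.get_state()["moment"])
im=cam("wrist");show(im,"w5.png",None,[],1.4)
im=cam("scene");show(im,"s5.png",(200,130,320,250),[],5)
E
```

```text
t 6.85 pos [565.6  -3.4 220.2] op 13.6 F [ 3.6 -0.1 -2.3]
axes cols
 [[ 0.112  0.001  0.994]
 [-0.994  0.     0.112]
 [ 0.    -1.     0.001]]
j [-0.05   0.07   1.863  0.     1.208 -0.162]
[ 0.08680482 -0.86788722  0.01489305]
```

View pics/w5.png

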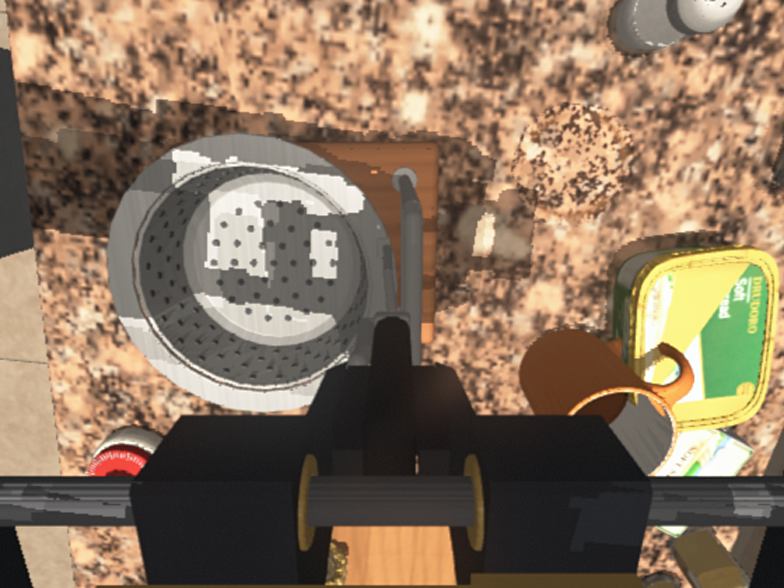

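View pics/s5.png

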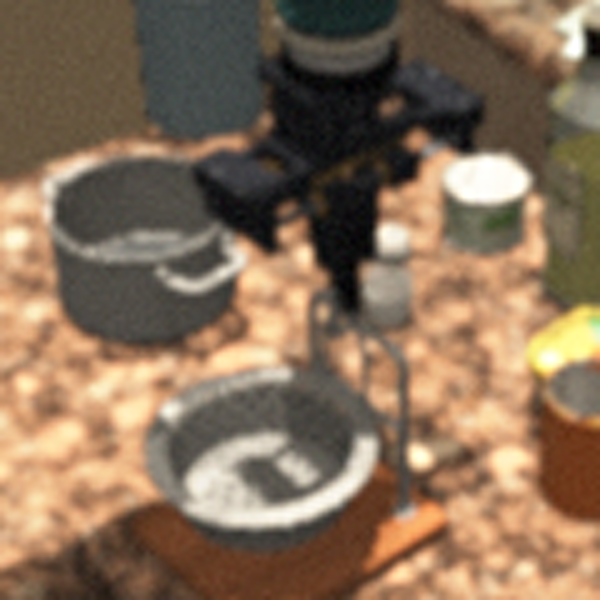

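>>> {"name": "arm_command", "arguments": {"plan": [{"dx": 0,"dy": -4,"dz": 1,"rx": 0,"ry": 0,"rz": 0,"jaw": 255},{"dx": 0,"dy": -4,"dz": 0,"rx": 0,"ry": 0,"rz": 0,"jaw": 255},{"dx": 0,"dy": 0,"dz": 0,"rx": 0,"ry": 0,"rz": 0,"jaw": 255}]}}

```text
t: 7.32
position: [565.8, -3.5, 228.2]
orientation: [0.527, -0.471, 0.471, -0.527]
ft_force: [1.2, 0.6, -0.6]
opening: 0.159
```

```bash
python3 - <<'E'
from fit import *
st(); print(manip.get_state()["moment"])
E
```

```text
t 7.33 pos [565.8  -3.5 228.2] op 14.0 F [ 1.2  0.6 -0.6]
axes cols
 [[ 0.112 -0.001  0.994]
 [-0.994 -0.     0.112]
 [ 0.    -1.    -0.001]]
j [-0.05   0.066  1.853 -0.     1.224 -0.162]
[-0.02667946 -0.2163688   0.02696348]
```

>>> {"name": "arm_command", "arguments": {"plan": [{"dx": 0,"dy": -8,"dz": 0,"rx": 0,"ry": 0,"rz": 0,"jaw": 255},{"dx": 0,"dy": -10,"dz": 0,"rx": 0,"ry": 0,"rz": 0,"jaw": 255},{"dx": 0,"dy": -10,"dz": 0,"rx": 0,"ry": 0,"rz": 0,"jaw": 255},{"dx": 0,"dy": -5,"dz": 0,"rx": 0,"ry": 0,"rz": 0,"jaw": 255},{"dx": 0,"dy": 0,"dz": 0,"rx": 0,"ry": 0,"rz": 0,"jaw": 255}]}}

```text
t: 7.95
position: [566.5, -3.4, 261.5]
orientation: [-0.527, 0.471, -0.472, 0.527]
ft_force: [-0.0, 0.8, -1.4]
opening: 0.156
```

```bash
python3 - <<'E'
from fit import *
st(); print(manip.get_state()["moment"])
im=cam("wrist");show(im,"w6.png",None,[],1.4)
im=cam("scene");show(im,"s6.png",(200,130,320,250),[],5)
E
```

```text
t 7.95 pos [566.5  -3.4 261.5] op 13.7 F [-0.   0.8 -1.4]
axes cols
 [[ 0.112  0.001  0.994]
 [-0.994 -0.     0.112]
 [ 0.    -1.     0.001]]
j [-0.05   0.045  1.813 -0.     1.283 -0.162]
[-0.07234571 -0.03111708 -0.00856527]
```

View pics/w6.png

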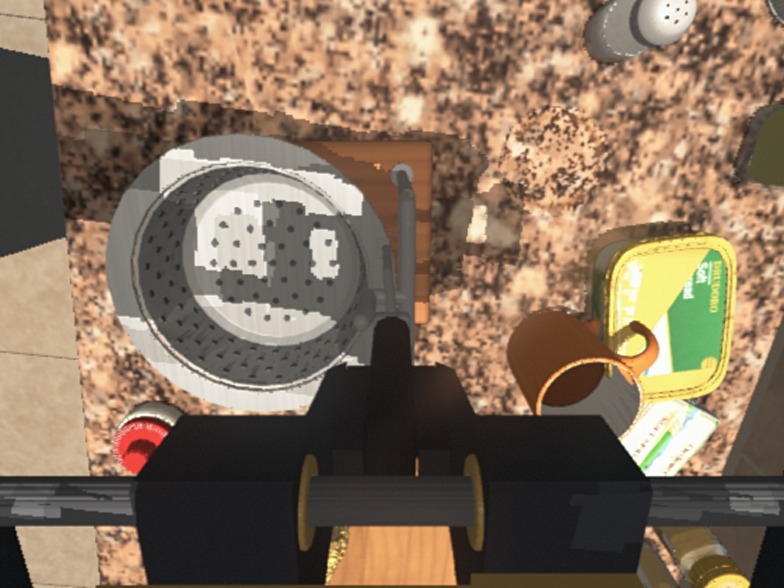

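View pics/s6.png

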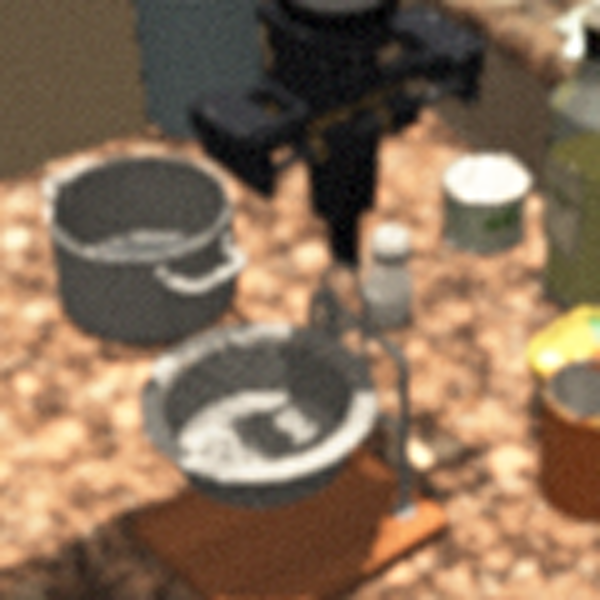

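>>> {"name": "arm_command", "arguments": {"plan": [{"dx": 0,"dy": 0,"dz": -5,"rx": 0,"ry": 0,"rz": 0,"jaw": 255},{"dx": 0,"dy": 0,"dz": -10,"rx": 0,"ry": 0,"rz": 0,"jaw": 255},{"dx": 0,"dy": 0,"dz": 0,"rx": 0,"ry": 0,"rz": 0,"jaw": 255}]}}

```text
t: 8.43
position: [550.3, -5.1, 260.5]
orientation: [0.527, -0.472, 0.471, -0.527]
ft_force: [0.3, 0.4, -1.4]
opening: 0.156
```

```bash
python3 - <<'E'
from fit import *
st(); print(manip.get_state()["moment"])
E
```

```text
t 8.43 pos [550.3  -5.1 260.5] op 13.7 F [ 0.3  0.4 -1.4]
axes cols
 [[ 0.111 -0.001  0.994]
 [-0.994  0.     0.111]
 [-0.    -1.    -0.001]]
j [-0.055  0.015  1.845  0.     1.282 -0.166]
[-0.09316403 -0.04619918 -0.02571121]
```

Free movement, no contact force. Draw the rest of the way out, then lift.

>>> {"name": "arm_command", "arguments": {"plan": [{"dx": 0,"dy": 0,"dz": -15,"rx": 0,"ry": 0,"rz": 0,"jaw": 255},{"dx": 0,"dy": 0,"dz": -25,"rx": 0,"ry": 0,"rz": 0,"jaw": 255},{"dx": 0,"dy": 0,"dz": -20,"rx": 0,"ry": 0,"rz": 0,"jaw": 255},{"dx": 0,"dy": 0,"dz": 0,"rx": 0,"ry": 0,"rz": 0,"jaw": 255}]}}

```text
t: 8.93
position: [490.2, -11.8, 260.8]
orientation: [0.527, -0.471, 0.471, -0.527]
ft_force: [0.1, -0.2, -1.4]
opening: 0.158
```

>>> {"name": "arm_command", "arguments": {"plan": [{"dx": 0,"dy": -20,"dz": 0,"rx": 0,"ry": 0,"rz": 0,"jaw": 255},{"dx": 0,"dy": -35,"dz": 0,"rx": 0,"ry": 0,"rz": 0,"jaw": 255},{"dx": 0,"dy": -20,"dz": 0,"rx": 0,"ry": 0,"rz": 0,"jaw": 255},{"dx": 0,"dy": 0,"dz": 0,"rx": 0,"ry": 0,"rz": 0,"jaw": 255},{"dx": 0,"dy": 0,"dz": 0,"rx": 0,"ry": 0,"rz": 0,"jaw": 255}]}}

```text
t: 9.55
position: [491.3, -11.7, 334.4]
orientation: [0.528, -0.472, 0.471, -0.527]
ft_force: [-0.2, -0.8, -2.9]
opening: 0.152
```

```bash
python3 - <<'E'
from fit import *
st(); print(manip.get_state()["moment"])
im=cam("wrist");show(im,"w7.png",None,[],1.4);pickle.dump(im,open("w7.pkl","wb"))
im=cam("scene");show(im,"s7.png",(180,110,330,230),[],5);pickle.dump(im,open("s7.pkl","wb"))
im=cam("top");show(im,"t7.png",(90,130,340,290),[],3.2);pickle.dump(im,open("t7.pkl","wb"))
E
```

```text
t 9.55 pos [491.3 -11.7 334.4] op 13.4 F [-0.2 -0.8 -2.9]
axes cols
 [[ 0.112 -0.002  0.994]
 [-0.994  0.     0.112]
 [-0.    -1.    -0.002]]
j [-0.074 -0.134  1.852  0.     1.425 -0.186]
[-0.02803375 -0.00640453 -0.03866279]
```

View pics/w7.png

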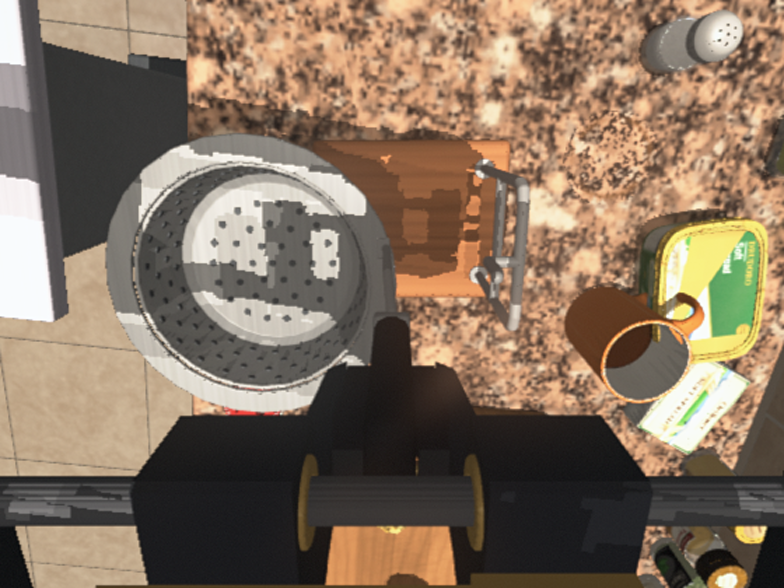

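View pics/s7.png

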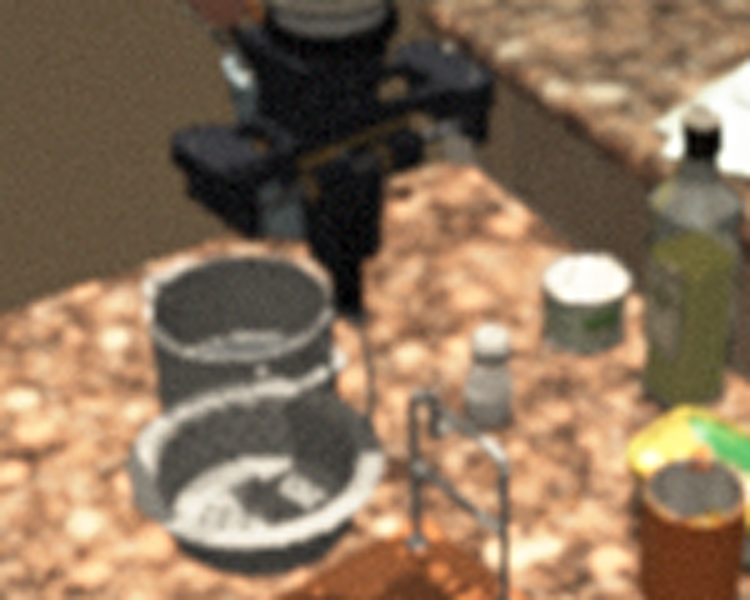

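View pics/t7.png

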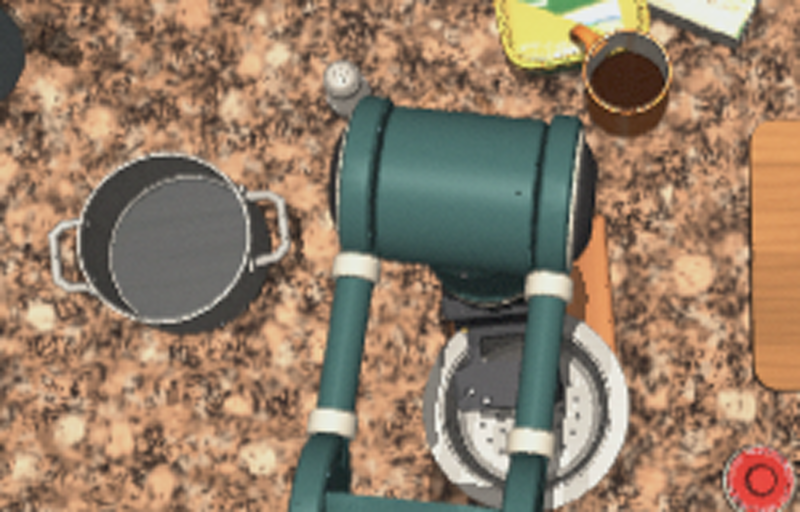

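```bash
python3 - <<'E'
from fit import *
im=pickle.load(open("w7.pkl","rb"))
s=manip.get_state(); R=axes(s); 
c=s["position"]+R@[0,0,-78.5]; p0=[c[0],c[1],219.9,0,0]
print(p0)
p=fit([im],p0,81,[0,1],w=8)
p=fit([im],p,81,[0,1],w=4)
q=fit([im],p,81,[0,1,2],w=4)
q2=fit([im],q,81,[0,1,2,3,4],w=4)
for x in (p,q,q2): print((R.T@(x[:3]-s["position"])).round(1))
show(im,"w7f.png",None,[(ring(p,81),(0,0,255)),(ring(q2,81),(0,255,0)),(ring(p,64.5),(0,0,255))],1.4)
E
```

```text
[np.float64(413.0327560959556), np.float64(-20.436189545952246), 219.9, 0, 0]
p [415.06  -21.005 219.9     0.      0.   ] rms px 0.78
p [415.209 -20.872 219.9     0.      0.   ] rms px 0.5
p [414.269 -21.227 217.684   0.      0.   ] rms px 0.25
p [ 4.14321e+02 -2.12470e+01  2.18711e+02  9.00000e-03 -1.20000e-02] rms px 0.24
[  0.7 114.4 -76.1]
[  1.  116.6 -77. ]
[  1.  115.5 -77. ]
```

View pics/w7f.png

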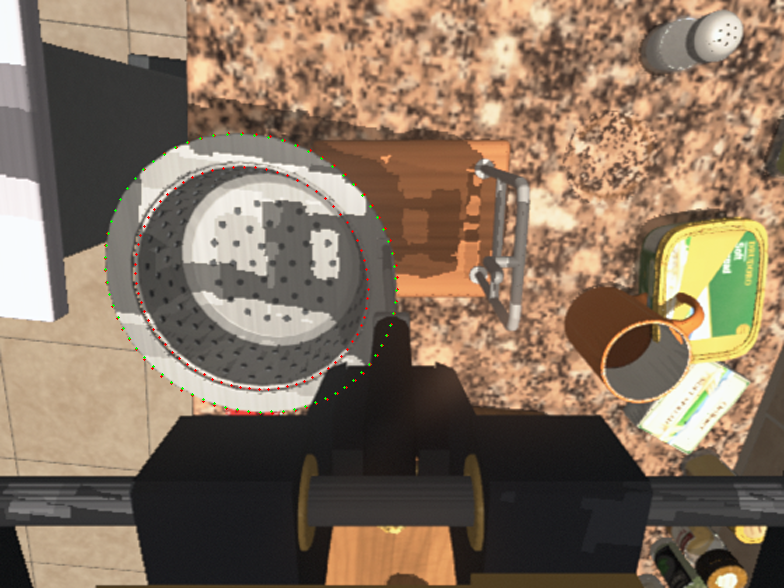

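```bash
python3 - <<'E'
from h import *
print(delta([491,60,400]).round(1)); print(delta([642,205,400]).round(1))
E
```

```text
[-71.3 -65.9   7.8]
[-198.5  -66.3  174. ]
```

>>> {"name": "arm_command", "arguments": {"plan": [{"dx": -20,"dy": -22,"dz": 0,"rx": 0,"ry": 0,"rz": 0,"jaw": 255},{"dx": -35,"dy": -32,"dz": 2,"rx": 0,"ry": 0,"rz": 0,"jaw": 255},{"dx": -40,"dy": -12,"dz": 18,"rx": 0,"ry": 0,"rz": 0,"jaw": 255},{"dx": -35,"dy": 0,"dz": 40,"rx": 0,"ry": 0,"rz": 0,"jaw": 255},{"dx": -30,"dy": 0,"dz": 45,"rx": 0,"ry": 0,"rz": 0,"jaw": 255}]}}

```text
t: 10.32
position: [578.7, 160.5, 401.5]
orientation: [0.527, -0.471, 0.471, -0.527]
ft_force: [0.2, -0.8, -1.1]
opening: 0.16
```

>>> {"name": "arm_command", "arguments": {"plan": [{"dx": -23,"dy": 0,"dz": 40,"rx": 0,"ry": 0,"rz": 0,"jaw": 255},{"dx": -15,"dy": 0,"dz": 30,"rx": 0,"ry": 0,"rz": 0,"jaw": 255},{"dx": 0,"dy": 0,"dz": 0,"rx": 0,"ry": 0,"rz": 0,"jaw": 255},{"dx": 0,"dy": 0,"dz": 0,"rx": 0,"ry": 0,"rz": 0,"jaw": 255}]}}

```text
t: 10.82
position: [643.0, 204.3, 400.5]
orientation: [0.528, -0.472, 0.471, -0.526]
ft_force: [-0.6, 0.1, -1.9]
opening: 0.157
```

```bash
python3 - <<'E'
from fit import *
st(); s=manip.get_state(); R=axes(s); im=cam("wrist");pickle.dump(im,open("w8.pkl","wb"))
b=s["position"]+R@[1,115.5,-77]; print(b)
p=[563.8,305,90,0,0]
show(im,"w8.png",None,[(ring(p,76),(0,0,255)),(ring(np.r_[b,0,0],81),(0,255,0))],1.4)
E
```

```text
t 10.82 pos [643.  204.3 400.5] op 13.8 F [-0.6  0.1 -1.9]
axes cols
 [[ 0.112 -0.002  0.994]
 [-0.994 -0.001  0.112]
 [ 0.001 -1.    -0.002]]
j [ 0.271  0.215  1.374 -0.     1.556  0.159]
[566.35346082 194.57763362 285.14234924]
```

View pics/w8.png

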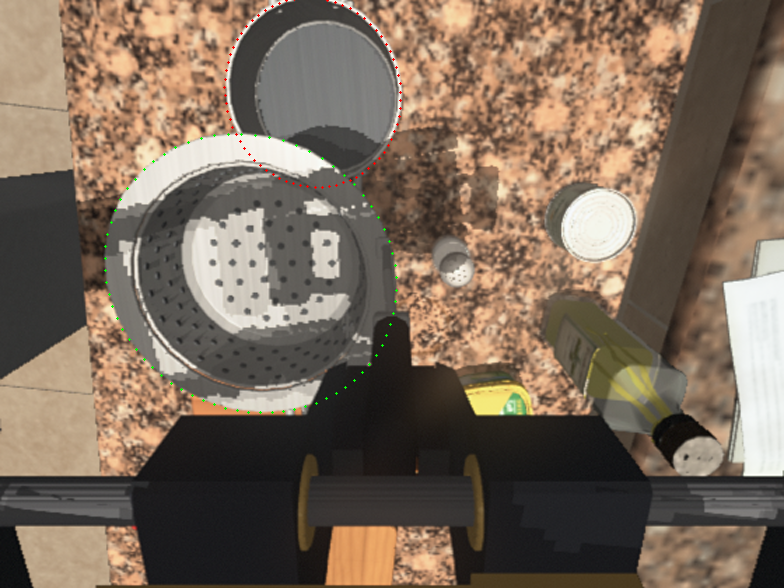

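```bash
python3 - <<'E'
from fit import *
im=pickle.load(open("w8.pkl","rb"))
# visible part only
import fit as F
full=F.ring
F.ring=lambda p,r,n=120: (lambda X: X[X[:,1]>p[1]-25])(full(p,r,n))
def edges2(im,p,r,w=4):
    q=proj(im,F.ring(p,r)); c=proj(im,[p[:3]])[0]; n=q-c; n/=np.linalg.norm(n,axis=1)[:,None]
    a=cv2.GaussianBlur(im["color"].astype(np.float32),(0,0),.8); s=np.arange(-w,w+.01,.25)
    pts=q[:,None]+n[:,None]*s[None,:,None]
    v=np.stack([map_coordinates(a[...,k],[pts[...,1],pts[...,0]],order=1,mode='nearest') for k in range(3)],-1)
    g=np.linalg.norm(np.gradient(v,axis=1),axis=-1)
    ok=(q[:,1]>4); k=(g*np.exp(-(s/w)**2)).argmax(1); return s[k],q,n,g.max(1)*ok
F.edges=edges2
p=F.fit([im],[563.8,305,90,0,0],76,[0,1])
p=F.fit([im],[563.8,305,90,0,0],76,[0,1,2])
show(im,"w8f.png",(140,0,310,160),[(F.ring(p,76),(0,0,255))],4)
E
```

```text
p [565.098 303.119  90.      0.      0.   ] rms px 0.76
p [561.364 308.666  69.156   0.      0.   ] rms px 0.02
```

View pics/w8f.png

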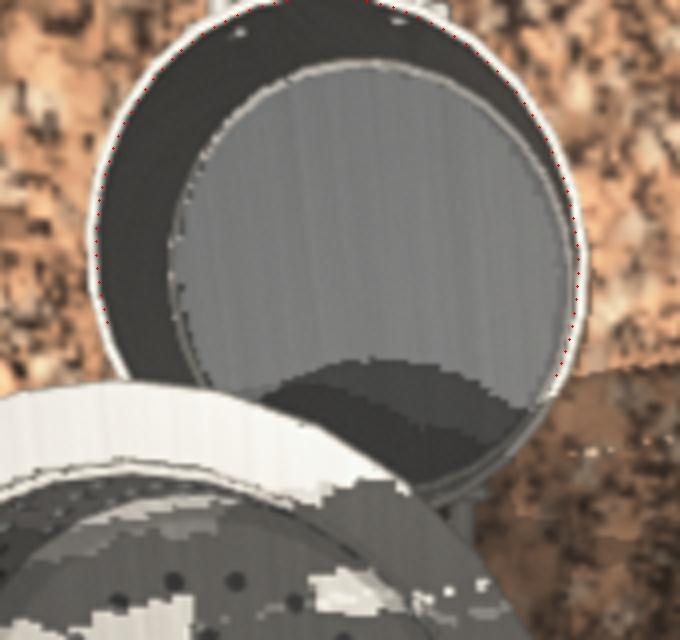

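```bash
python3 - <<'E'
from fit import *
im=pickle.load(open("w8.pkl","rb"))
import fit as F
full=F.ring
F.ring=lambda p,r,n=120: (lambda X: X[(X[:,1]>p[1]-15)])(full(p,r,n))
def edges2(im,p,r,w=3):
    q=proj(im,F.ring(p,r)); c=proj(im,[p[:3]])[0]; n=q-c; n/=np.linalg.norm(n,axis=1)[:,None]
    a=cv2.GaussianBlur(im["color"].astype(np.float32),(0,0),.6); s=np.arange(-w,w+.01,.25)
    pts=q[:,None]+n[:,None]*s[None,:,None]
    v=map_coordinates(a.mean(2),[pts[...,1],pts[...,0]],order=1,mode='nearest')
    g=np.gradient(v,axis=1)  # dark inside -> bright rim outward
    ok=(q[:,1]>4); k=(g*np.exp(-(s/w)**2)).argmax(1); return s[k],q,n,g.max(1)*ok
F.edges=edges2
p=F.fit([im],[563.8,305,90,0,0],73,[0,1])
F.fit([im],[563.8,305,90,0,0],73,[0,1,2])
F.ring=full
for f in ("top0.pkl","t7.pkl"):
  t=pickle.load(open(f,"rb")); F.fit([t],[563.8,305,90,0,0],73,[0,1])
show(im,"w8f.png",(140,0,310,160),[(full(p,73),(0,0,255)),(full(p,76),(0,255,0))],4)
# move
s=manip.get_state(); print(s["position"])
tgt=np.array([p[0],p[1],0])-axes(s)@[1,0,-77]; tgt[2]=400
print(tgt, delta(tgt,s).round(1))
E
```

```text
p [564.532 307.245  90.      0.      0.   ] rms px 0.01
p [564.219 307.936  87.789   0.      0.   ] rms px 0.02
p [565.055 306.579  90.      0.      0.   ] rms px 0.25
p [565.116 306.64   90.      0.      0.   ] rms px 0.25
[642.90026008 204.0411027  401.16151801]
[640.94211272 316.81022871 400.        ] [-112.3    1.1   10.6]
```

View pics/w8f.png

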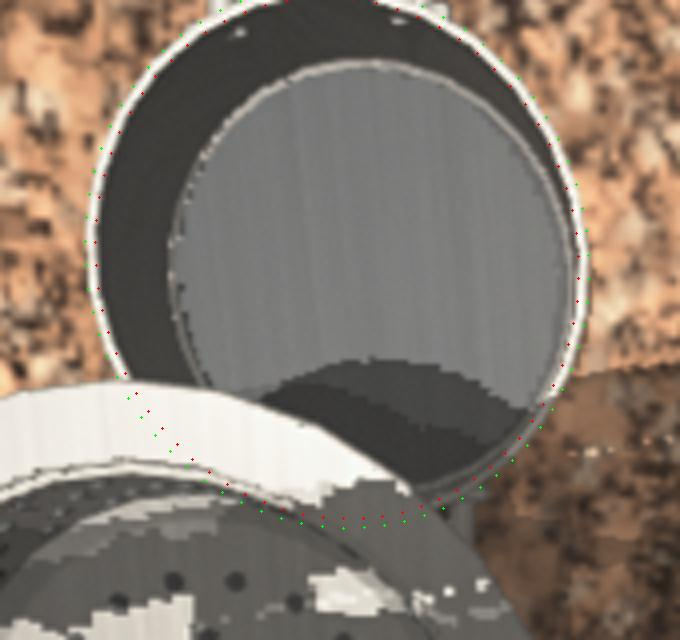

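```bash
cat > potfit.py <<'E'
from fit import *
import fit as F
def ringa(lo,hi):
    def f(p,r,n=140):
        t=np.radians(np.linspace(lo,hi,n)); return np.c_[p[0]+r*np.cos(t),p[1]+r*np.sin(t),np.full(n,p[2])]
    return f
def edges2(im,p,r,w=4):
    q=proj(im,F.ring(p,r)); c=proj(im,[p[:3]])[0]; n=q-c; n/=np.linalg.norm(n,axis=1)[:,None]
    a=cv2.GaussianBlur(im["color"].astype(np.float32),(0,0),.6); s=np.arange(-w,w+.01,.25)
    pts=q[:,None]+n[:,None]*s[None,:,None]
    v=map_coordinates(a.mean(2),[pts[...,1],pts[...,0]],order=1,mode='nearest')
    g=np.gradient(v,axis=1); g[:,:]*=(q[:,1]>5)[:,None]
    k=(g*np.exp(-(s/w)**2)).argmax(1); return s[k],q,n,g.max(1)
E
python3 - <<'E'
from potfit import *
im=pickle.load(open("w8.pkl","rb"))
F.edges=edges2; F.ring=ringa(-45,205)
for w in (6,4,3): p=F.fit([im],[563.8,304,90,0,0],73,[0,1],w=w)
F.fit([im],p,73,[0,1,2],w=3)
show(im,"w8f.png",(140,0,310,160),[(ringa(0,360)(p,73),(0,0,255)),(ringa(0,360)(p,76),(0,255,0))],4)
s=manip.get_state()
tgt=np.array([p[0],p[1],0])-axes(s)@[1,0,-77]; tgt[2]=400
print(tgt, delta(tgt,s).round(1))
E
```

```text
p [564.53  307.328  90.      0.      0.   ] rms px 0.24
p [564.528 307.336  90.      0.      0.   ] rms px 0.25
p [564.524 307.334  90.      0.      0.   ] rms px 0.25
p [564.242 307.826  88.081   0.      0.   ] rms px 0.02
[640.93398129 316.89861861 400.        ] [-112.4    1.1   10.6]
```

View pics/w8f.png

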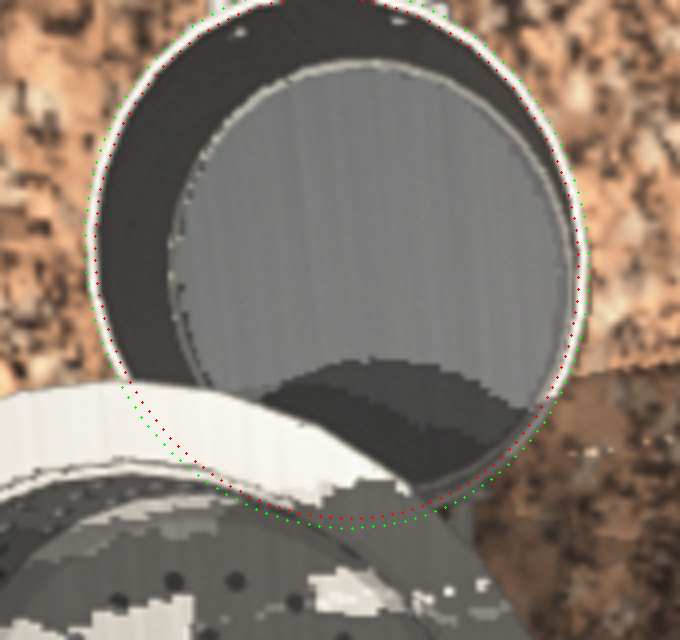

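>>> {"name": "arm_command", "arguments": {"plan": [{"dx": -30,"dy": 0,"dz": 3,"rx": 0,"ry": 0,"rz": 0,"jaw": 255},{"dx": -45,"dy": 0,"dz": 4,"rx": 0,"ry": 0,"rz": 0,"jaw": 255},{"dx": -37,"dy": 30,"dz": 3.5,"rx": 0,"ry": 0,"rz": 0,"jaw": 255},{"dx": 0,"dy": 40,"dz": 0,"rx": 0,"ry": 0,"rz": 0,"jaw": 255},{"dx": 0,"dy": 20,"dz": 0,"rx": 0,"ry": 0,"rz": 0,"jaw": 255}]}}

```text
t: 11.5
position: [639.8, 316.2, 309.2]
orientation: [0.528, -0.472, 0.471, -0.526]
ft_force: [-0.3, 0.1, -2.0]
opening: 0.153
```

>>> {"name": "arm_command", "arguments": {"plan": [{"dx": 0,"dy": 0,"dz": 0,"rx": 0,"ry": 0,"rz": 0,"jaw": 255},{"dx": 0,"dy": 0,"dz": 0,"rx": 0,"ry": 0,"rz": 0,"jaw": 255}]}}

```text
t: 11.75
position: [642.2, 316.6, 314.0]
orientation: [-0.526, 0.471, -0.472, 0.528]
ft_force: [0.5, -0.0, -1.5]
opening: 0.156
```

```bash
python3 - <<'E'
from potfit import *
s=manip.get_state(); R=axes(s); st()
im=cam("wrist"); q=F.fit([im],np.r_[s["position"]+R@[1,115.5,-77],0,0],81,[0,1,2])
print("bask",q[:3], "tool",(R.T@(q[:3]-s["position"])).round(1), "need tool shift", (R.T@(np.array([564.8,307,40+53.5])-q[:3])).round(1))
show(im,"w9.png",None,[],1.4)
im=cam("top");show(im,"t9.png",(90,130,290,290),[(circ([564.8,307],76,90),(0,255,0))],3.7)
im=cam("scene");show(im,"s9.png",(180,90,330,230),[],4)
E
```

```text
t 11.75 pos [642.2 316.6 314. ] op 13.8 F [ 0.5 -0.  -1.5]
axes cols
 [[ 0.111  0.003  0.994]
 [-0.994  0.001  0.111]
 [-0.001 -1.     0.003]]
j [0.423 0.307 1.413 0.    1.419 0.312]
p [565.26  307.559 196.746   0.      0.   ] rms px 0.26
bask [565.25978792 307.55944894 196.74604044] tool [  0.5 117.  -77.8] need tool shift [  0.6 103.2  -0.8]
```

View pics/t9.png

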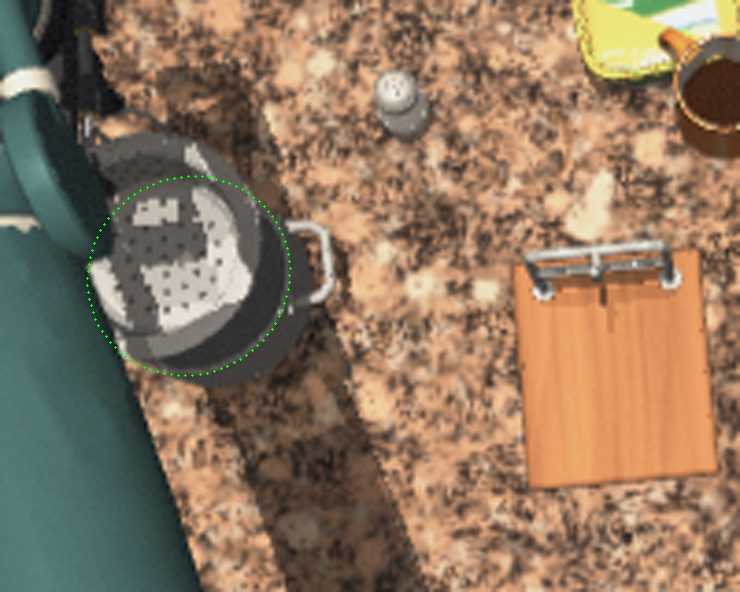

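View pics/s9.png

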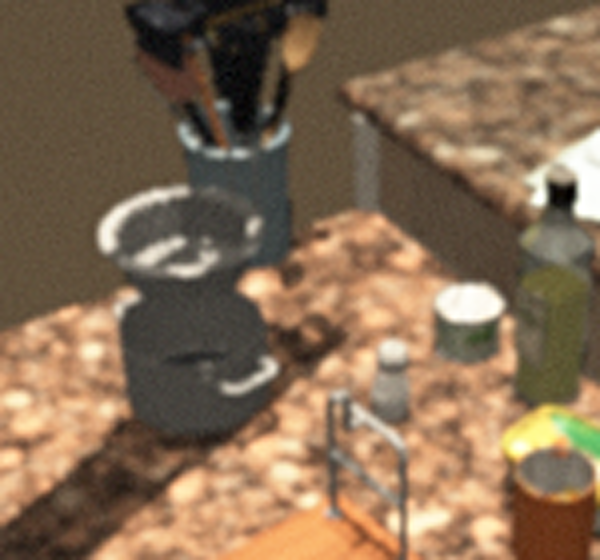

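```bash
python3 - <<'E'
from h import *
import pickle
im=pickle.load(open("top0.pkl","rb"))
for z in (100,150,250,300): print(z,back(im,[[97,140],[80,165],[52,92],[35,145]],z).round(0).tolist())
E
```

```text
100 [[743.0, 439.0, 100.0], [670.0, 481.0, 100.0], [882.0, 579.0, 100.0], [724.0, 612.0, 100.0]]
150 [[728.0, 420.0, 150.0], [657.0, 460.0, 150.0], [862.0, 555.0, 150.0], [710.0, 587.0, 150.0]]
250 [[698.0, 382.0, 250.0], [633.0, 419.0, 250.0], [822.0, 507.0, 250.0], [682.0, 537.0, 250.0]]
300 [[683.0, 363.0, 300.0], [620.0, 399.0, 300.0], [803.0, 483.0, 300.0], [667.0, 512.0, 300.0]]
```

View pics/w9.png

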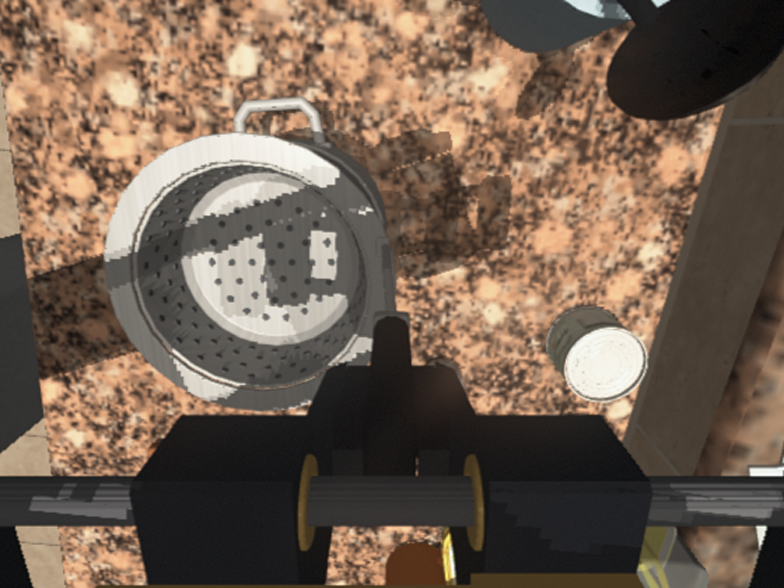

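>>> {"name": "arm_command", "arguments": {"plan": [{"dx": 0.5,"dy": 15,"dz": -0.7,"rx": 0,"ry": 0,"rz": 0,"jaw": 255},{"dx": 0,"dy": 25,"dz": 0,"rx": 0,"ry": 0,"rz": 0,"jaw": 255},{"dx": 0,"dy": 25,"dz": 0,"rx": 0,"ry": 0,"rz": 0,"jaw": 255},{"dx": 0,"dy": 15,"dz": 0,"rx": 0,"ry": 0,"rz": 0,"jaw": 255},{"dx": 0,"dy": 5,"dz": 0,"rx": 0,"ry": 0,"rz": 0,"jaw": 255}]}}

```text
t: 12.52
position: [640.1, 316.1, 224.9]
orientation: [0.528, -0.472, 0.471, -0.526]
ft_force: [0.1, 0.4, -1.6]
opening: 0.156
```

>>> {"name": "arm_command", "arguments": {"plan": [{"dx": 0,"dy": 3,"dz": 0,"rx": 0,"ry": 0,"rz": 0,"jaw": 255},{"dx": 0,"dy": 0,"dz": 0,"rx": 0,"ry": 0,"rz": 0,"jaw": 255}]}}

```text
t: 12.78
position: [641.3, 316.7, 224.6]
orientation: [-0.527, 0.471, -0.471, 0.528]
ft_force: [-0.5, -0.5, -2.0]
opening: 0.153
```

```bash
python3 - <<'E'
from potfit import *
s=manip.get_state(); R=axes(s); st(); print(s["moment"])
im=cam("wrist"); show(im,"w10.png",None,[],1.4)
im=cam("scene");show(im,"s10.png",(180,90,330,230),[],4)
E
```

```text
t 12.78 pos [641.3 316.7 224.6] op 13.5 F [-0.5 -0.5 -2. ]
axes cols
 [[ 0.112  0.001  0.994]
 [-0.994  0.001  0.112]
 [-0.    -1.     0.001]]
j [ 0.424  0.346  1.524 -0.     1.27   0.312]
[-0.06793501 -0.0240906   0.00334717]
```

View pics/w10.png

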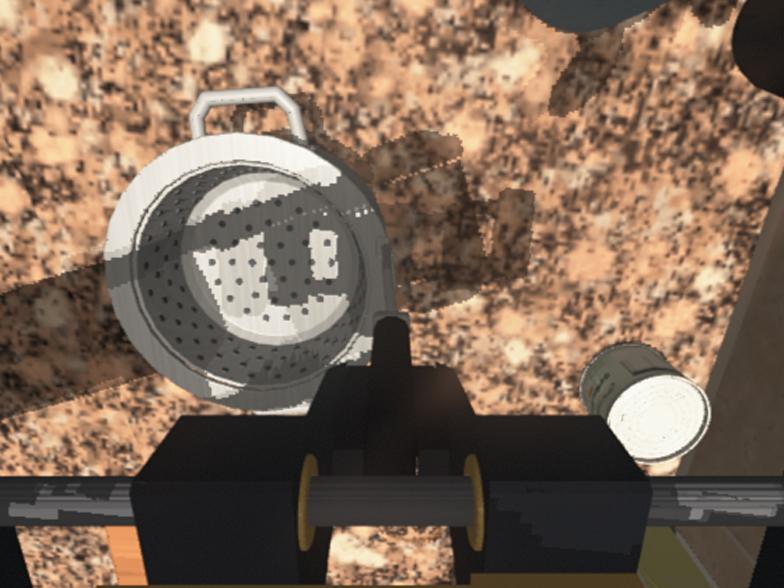

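View pics/s10.png

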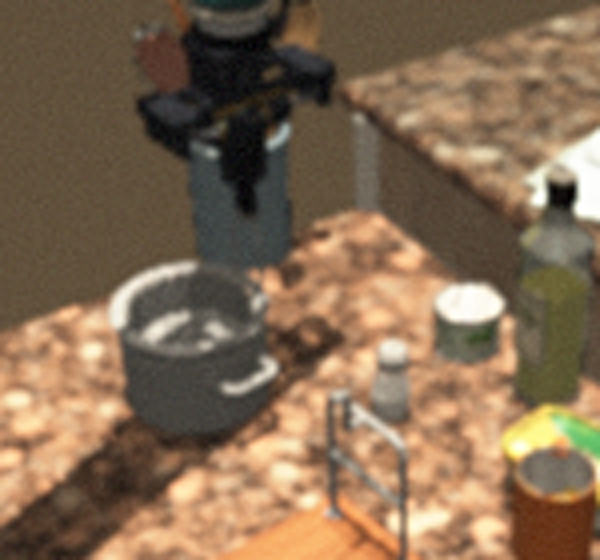

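Going in well with no side load. Lower gently to contact (expected at TCP z of about 207–210).

>>> {"name": "arm_command", "arguments": {"plan": [{"dx": 0,"dy": 4,"dz": 0,"rx": 0,"ry": 0,"rz": 0,"jaw": 255},{"dx": 0,"dy": 4,"dz": 0,"rx": 0,"ry": 0,"rz": 0,"jaw": 255},{"dx": 0,"dy": 3,"dz": 0,"rx": 0,"ry": 0,"rz": 0,"jaw": 255},{"dx": 0,"dy": 0,"dz": 0,"rx": 0,"ry": 0,"rz": 0,"jaw": 255}]}}

```text
t: 13.38
position: [640.5, 316.3, 212.0]
orientation: [0.528, -0.471, 0.471, -0.527]
ft_force: [0.4, -0.3, -2.0]
opening: 0.158
```

>>> {"name": "arm_command", "arguments": {"plan": [{"dx": 0,"dy": 1.5,"dz": 0,"rx": 0,"ry": 0,"rz": 0,"jaw": 255},{"dx": 0,"dy": 1.5,"dz": 0,"rx": 0,"ry": 0,"rz": 0,"jaw": 255},{"dx": 0,"dy": 0,"dz": 0,"rx": 0,"ry": 0,"rz": 0,"jaw": 255}]}}

```text
t: 13.75
position: [640.8, 316.4, 209.5]
orientation: [0.527, -0.471, 0.471, -0.527]
ft_force: [0.5, -0.1, -1.7]
opening: 0.155
```

>>> {"name": "arm_command", "arguments": {"plan": [{"dx": 0,"dy": 1.5,"dz": 0,"rx": 0,"ry": 0,"rz": 0,"jaw": 255},{"dx": 0,"dy": 0,"dz": 0,"rx": 0,"ry": 0,"rz": 0,"jaw": 255}]}}

```text
t: 14.0
position: [640.9, 316.5, 208.4]
orientation: [-0.527, 0.471, -0.471, 0.527]
ft_force: [0.6, -0.6, -1.4]
opening: 0.155
```

>>> {"name": "arm_command", "arguments": {"plan": [{"dx": 0,"dy": 1.5,"dz": 0,"rx": 0,"ry": 0,"rz": 0,"jaw": 255},{"dx": 0,"dy": 0,"dz": 0,"rx": 0,"ry": 0,"rz": 0,"jaw": 255}]}}

```text
t: 14.25
position: [641.3, 316.8, 207.7]
orientation: [-0.527, 0.471, -0.471, 0.528]
ft_force: [1.4, 1.1, 2.5]
opening: 0.154
```

```bash
python3 - <<'E'
from potfit import *
s=manip.get_state(); R=axes(s); st(); print(s["moment"])
im=cam("wrist"); show(im,"w11.png",None,[],1.4)
E
```

```text
t 14.25 pos [641.3 316.8 207.7] op 13.6 F [1.4 1.1 2.5]
axes cols
 [[ 0.112  0.001  0.994]
 [-0.994  0.001  0.112]
 [-0.001 -1.     0.002]]
j [0.424 0.357 1.542 0.    1.241 0.312]
[-0.0492361  0.1226488 -0.0248791]
```

View pics/w11.png

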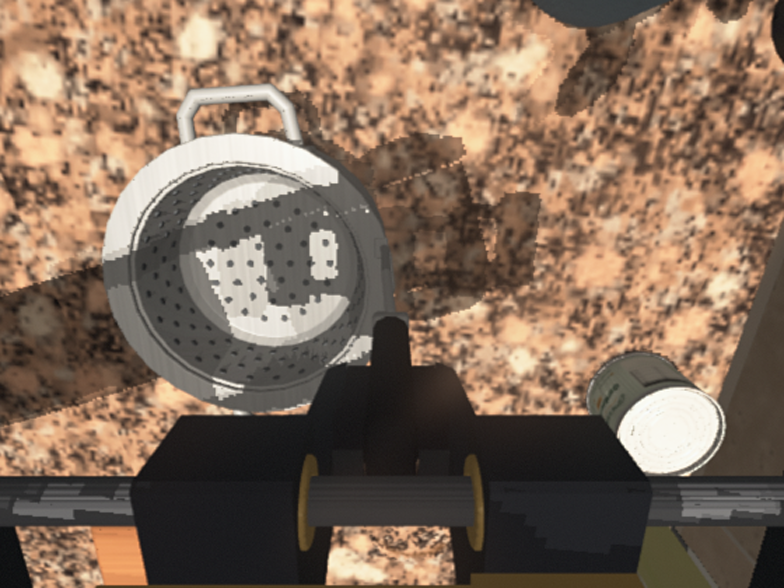

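>>> {"name": "arm_command", "arguments": {"plan": [{"dx": 0,"dy": 0,"dz": 0,"rx": 0,"ry": 0,"rz": 0,"jaw": 200},{"dx": 0,"dy": 0,"dz": 0,"rx": 0,"ry": 0,"rz": 0,"jaw": 150},{"dx": 0,"dy": 0,"dz": 0,"rx": 0,"ry": 0,"rz": 0,"jaw": 130},{"dx": 0,"dy": 0,"dz": 0,"rx": 0,"ry": 0,"rz": 0,"jaw": 100}]}}

```text
t: 14.8
position: [640.7, 316.4, 206.5]
orientation: [0.527, -0.471, 0.471, -0.527]
ft_force: [0.0, -0.1, -0.1]
opening: 0.53
```

```bash
python3 - <<'E'
from potfit import *
s=manip.get_state(); R=axes(s); st(); print(s["moment"])
im=cam("wrist"); show(im,"w12.png",None,[],1.4)
im=cam("scene");show(im,"s12.png",(180,90,330,230),[],4)
p=[564.8,307,93.5,0,0]; F.fit([cam("wrist")],p,81,[0,1])
E
```

```text
t 14.8 pos [640.7 316.4 206.5] op 46.7 F [ 0.  -0.1 -0.1]
axes cols
 [[ 0.112 -0.     0.994]
 [-0.994 -0.     0.112]
 [ 0.    -1.    -0.   ]]
j [ 0.424  0.357  1.543 -0.     1.241  0.312]
[-0.06534439  0.0840728   0.0130056 ]
p [564.493 307.305  93.5     0.      0.   ] rms px 0.47
```

View pics/w12.png

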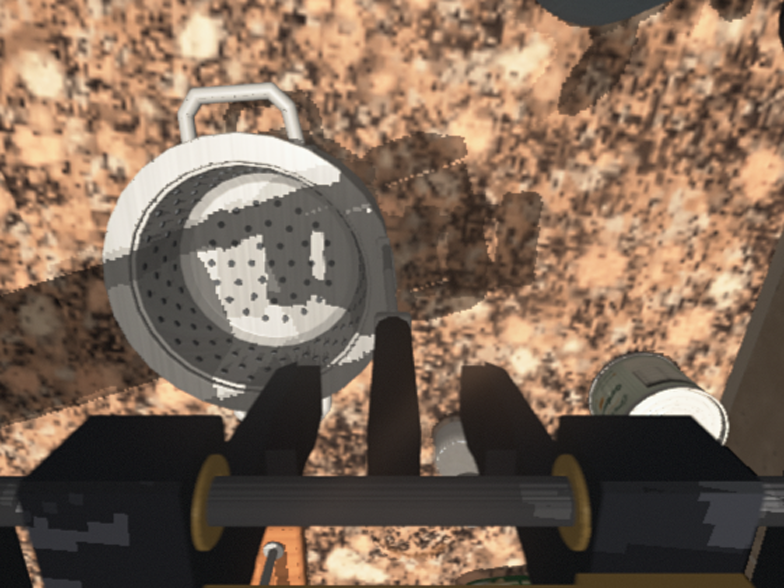

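View pics/s12.png

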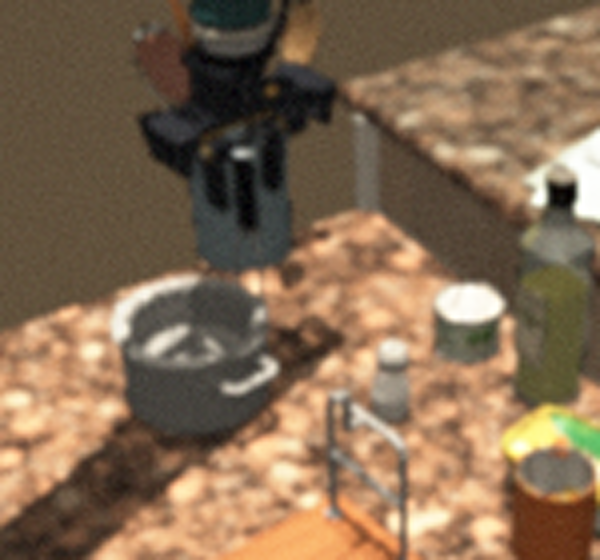

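```bash
python3 - <<'E'
from h import *
s=manip.get_state(); p=s["position"]
plan([530,-220,300],0,R0=axes(s),p0=np.array([p[0],p[1],310]))
E
```

```text
10 rows, turn [0.  6.4 0. ] dist 547.8
[52.1, 1.0, -17.0, 0.0, 0.64, 0.0]
[52.3, 1.0, -16.4, 0.0, 0.64, 0.0]
[52.4, 1.0, -15.8, 0.0, 0.64, 0.0]
[52.6, 1.0, -15.2, 0.0, 0.64, 0.0]
[52.8, 1.0, -14.7, 0.0, 0.64, 0.0]
[52.9, 1.0, -14.1, 0.0, 0.64, 0.0]
[53.1, 1.0, -13.5, 0.0, 0.64, 0.0]
[53.2, 1.0, -12.9, 0.0, 0.64, 0.0]
[53.4, 1.0, -12.3, 0.0, 0.64, 0.0]
[53.5, 1.0, -11.7, 0.0, 0.64, 0.0]
```

>>> {"name": "arm_command", "arguments": {"plan": [{"dx": 0,"dy": -15,"dz": 0,"rx": 0,"ry": 0,"rz": 0,"jaw": 70},{"dx": 0,"dy": -40,"dz": 0,"rx": 0,"ry": 0,"rz": 0,"jaw": 40},{"dx": 0,"dy": -50,"dz": 0,"rx": 0,"ry": 0,"rz": 0,"jaw": 0}]}}

```text
t: 15.32
position: [640.3, 316.2, 312.4]
orientation: [0.528, -0.472, 0.471, -0.526]
ft_force: [0.9, 0.2, -0.1]
opening: 0.927
```

>>> {"name": "arm_command", "arguments": {"plan": [{"dx": 45,"dy": 0,"dz": -17,"rx": 0,"ry": 0.6,"rz": 0,"jaw": 0},{"dx": 53,"dy": 0,"dz": -16,"rx": 0,"ry": 0.6,"rz": 0,"jaw": 0},{"dx": 53,"dy": 0,"dz": -16,"rx": 0,"ry": 0.6,"rz": 0,"jaw": 0},{"dx": 53,"dy": 0,"dz": -15,"rx": 0,"ry": 0.6,"rz": 0,"jaw": 0},{"dx": 53,"dy": 0,"dz": -15,"rx": 0,"ry": 0.6,"rz": 0,"jaw": 0}]}}

```text
t: 15.95
position: [585.1, 51.7, 313.4]
orientation: [-0.514, 0.484, -0.486, 0.515]
ft_force: [1.2, -0.1, 0.1]
opening: 1.001
```

>>> {"name": "arm_command", "arguments": {"plan": [{"dx": 53,"dy": 1,"dz": -14,"rx": 0,"ry": 0.7,"rz": 0,"jaw": 0},{"dx": 53,"dy": 1,"dz": -13,"rx": 0,"ry": 0.7,"rz": 0,"jaw": 0},{"dx": 53,"dy": 5,"dz": -13,"rx": 0,"ry": 0.7,"rz": 0,"jaw": 0},{"dx": 53,"dy": 10,"dz": -12,"rx": 0,"ry": 0.7,"rz": 0,"jaw": 0},{"dx": 45,"dy": 10,"dz": -10,"rx": 0,"ry": 0.6,"rz": 0,"jaw": 0}]}}

```text
t: 16.58
position: [532.4, -207.9, 286.3]
orientation: [0.499, -0.499, 0.501, -0.5]
ft_force: [0.5, -1.2, 0.5]
opening: 1.002
```

>>> {"name": "arm_command", "arguments": {"plan": [{"dx": 0,"dy": 0,"dz": 0,"rx": 0,"ry": 0,"rz": 0,"jaw": 0},{"dx": 0,"dy": 0,"dz": 0,"rx": 0,"ry": 0,"rz": 0,"jaw": 0}]}}

```text
t: 16.82
position: [532.9, -205.5, 285.7]
orientation: [0.499, -0.5, 0.5, -0.5]
ft_force: [-0.2, 0.3, 0.1]
opening: 0.997
```

```bash
python3 - <<'E'
from potfit import *
st(); im=cam("wrist"); show(im,"w13.png",None,[],1.4); pickle.dump(im,open("w13.pkl","wb"))
for k in ("corn","corn_mid"):
    for d in spotter.regions_of("wrist",k): 
        m=d["region"]; print(k,d["p"],d["uv"],m.sum(),back(im,d["uv"],50).round(1))
        c=max(cv2.findContours(m.astype(np.uint8),0,1)[0],key=cv2.contourArea); print(cv2.minAreaRect(c))
t=cam("top"); show(t,"t13.png",None,[(circ([564.5,307.3],81,93.5),(0,0,255))],1.4); pickle.dump(t,open("t13.pkl","wb"))
F.fit([t],[564.5,307.3,93.5,0,0],81,[0,1])
E
```

```text
t 16.82 pos [ 532.9 -205.5  285.7] op 87.7 F [-0.2  0.3  0.1]
axes cols
 [[-0.     0.001  1.   ]
 [-1.     0.    -0.   ]
 [-0.    -1.     0.001]]
j [-4.120e-01  4.100e-02  1.772e+00  1.000e-03  1.327e+00 -4.120e-01]
corn 0.72 [276.5, 244.1] 2359 [[ 531.4 -293.5   50. ]]
((273.896240234375, 247.1132049560547), (43.81801223754883, 61.26280212402344), 15.945395469665527)
corn_mid 0.65 [272.9, 246.9] 2400 [[ 527.1 -297.1   50. ]]
((274.5348205566406, 248.28428649902344), (44.145938873291016, 63.25238037109375), 13.5704345703125)
p [565.093 307.629  93.5     0.      0.   ] rms px 0.25
```

View pics/w13.png

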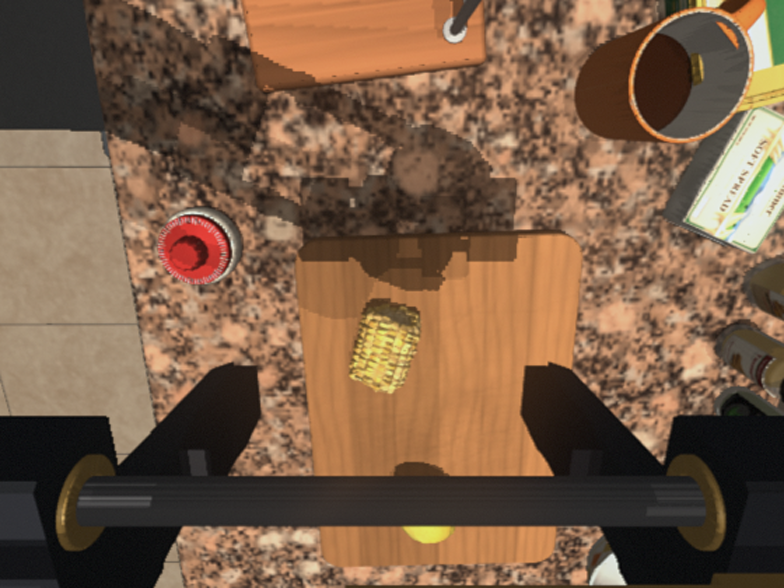

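View pics/t13.png

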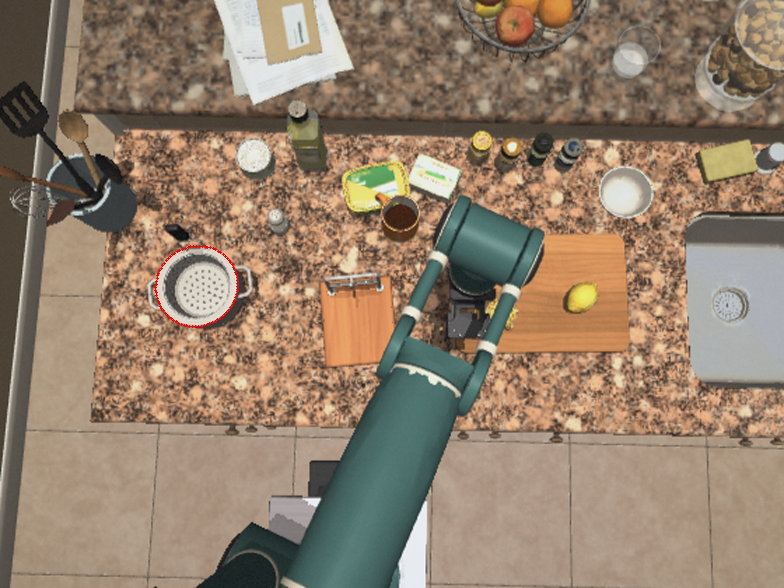

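```bash
python3 - <<'E'
from potfit import *
im=pickle.load(open("w13.pkl","rb"))
show(im,"w13z.png",(230,195,320,295),[],6)
px=np.array([[371,300],[420,308],[390,392],[350,377],[395,304],[370,385]])/1.4
print(back(im,px,47).round(1))
t=pickle.load(open("top0.pkl","rb")); show(t,"t0c.png",(330,200,390,250),[],10)
E
```

```text
[[ 518.1 -257.1   47. ]
 [ 558.9 -264.2   47. ]
 [ 533.9 -343.2   47. ]
 [ 498.8 -328.4   47. ]
 [ 538.  -260.6   47. ]
 [ 516.3 -336.3   47. ]]
```

View pics/w13z.png

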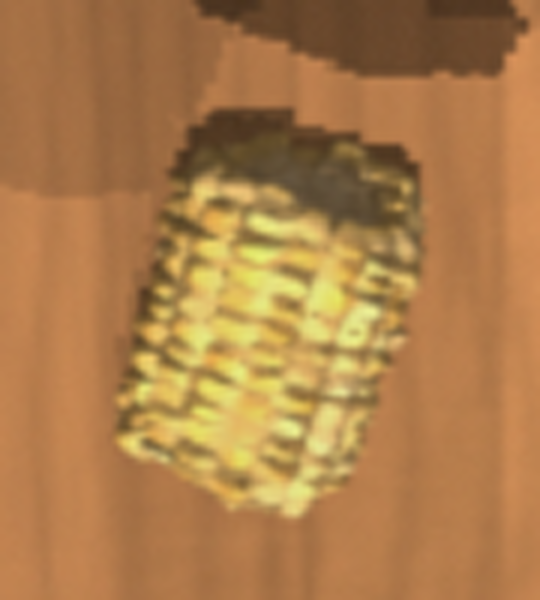

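View pics/t0c.png

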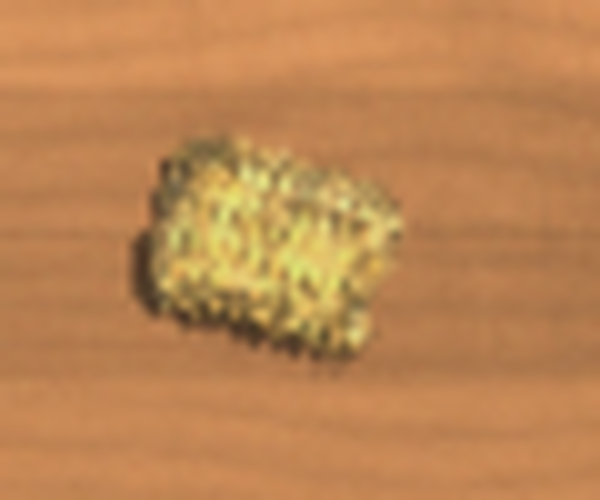

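```bash
python3 - <<'E'
from potfit import *
im=pickle.load(open("w13.pkl","rb")); t=pickle.load(open("top0.pkl","rb"))
print(back(im,[274.7,246.7],47),back(t,[357,224.2],47))
plan([527.5,-299,120],-14)
E
```

```text
[[ 529.21472501 -298.20868429   47.        ]] [[ 527.41072501 -301.45098714   47.        ]]
4 rows, turn [-0.1 14.1  0. ] dist 190.6
[23.6, 41.4, -1.5, -0.02, 3.53, 0.0]
[23.6, 41.4, -0.0, -0.02, 3.53, 0.0]
[23.6, 41.4, 1.4, -0.02, 3.53, 0.0]
[23.5, 41.4, 2.9, -0.02, 3.53, 0.0]
```

>>> {"name": "arm_command", "arguments": {"plan": [{"dx": 23,"dy": 30,"dz": -1,"rx": 0,"ry": 3.5,"rz": 0,"jaw": 0},{"dx": 24,"dy": 42,"dz": 0,"rx": 0,"ry": 3.5,"rz": 0,"jaw": 0},{"dx": 24,"dy": 42,"dz": 1.5,"rx": 0,"ry": 3.5,"rz": 0,"jaw": 0},{"dx": 24,"dy": 40,"dz": 3,"rx": 0,"ry": 3.5,"rz": 0,"jaw": 0},{"dx": 0,"dy": 10,"dz": 0,"rx": 0,"ry": 0,"rz": 0,"jaw": 0}]}}

```text
t: 17.65
position: [525.7, -300.0, 117.6]
orientation: [-0.436, 0.559, -0.555, 0.435]
ft_force: [-0.5, -0.2, -0.6]
opening: 1.002
```

>>> {"name": "arm_command", "arguments": {"plan": [{"dx": 0,"dy": 0,"dz": 0,"rx": 0,"ry": 0,"rz": 0,"jaw": 0},{"dx": 0,"dy": 0,"dz": 0,"rx": 0,"ry": 0,"rz": 0,"jaw": 0}]}}

```text
t: 17.9
position: [528.8, -300.6, 122.8]
orientation: [0.435, -0.556, 0.558, -0.436]
ft_force: [-1.0, -0.3, -0.9]
opening: 1.0
```

```bash
python3 - <<'E'
from potfit import *
st(); s=manip.get_state(); im=cam("wrist"); 
c=s["position"].copy(); R=axes(s)
L=np.array([np.r_[c[:2],47]+R@[a,0,b] for a,b in ((0,0),(37,0),(-37,0),(0,30),(0,-30))])
show(im,"w14.png",None,[(L,(0,0,255))],1.4); print(delta([528,-300,37]).round(1))
E
```

```text
t 17.9 pos [ 528.8 -300.6  122.8] op 88.0 F [-1.  -0.3 -0.9]
axes cols
 [[-0.24   0.003  0.971]
 [-0.971 -0.001 -0.24 ]
 [ 0.001 -1.     0.003]]
j [-0.558  0.234  1.866  0.     1.039 -0.316]
[-0.6 86.  -1.2]
```

View pics/w14.png

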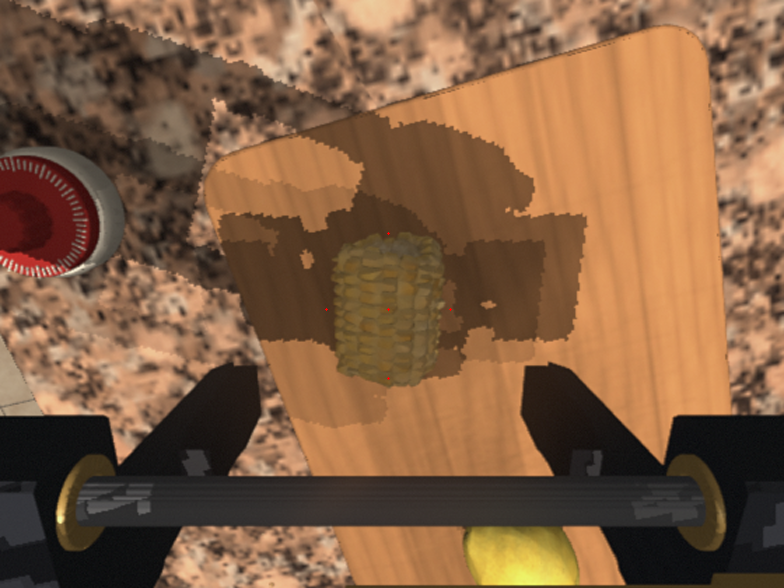

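>>> {"name": "arm_command", "arguments": {"plan": [{"dx": 0,"dy": 30,"dz": 0,"rx": 0,"ry": 0,"rz": 0,"jaw": 0},{"dx": 0,"dy": 35,"dz": 0,"rx": 0,"ry": 0,"rz": 0,"jaw": 0},{"dx": 0,"dy": 20,"dz": 0,"rx": 0,"ry": 0,"rz": 0,"jaw": 0},{"dx": 0,"dy": 0,"dz": 0,"rx": 0,"ry": 0,"rz": 0,"jaw": 40},{"dx": 0,"dy": 0,"dz": 0,"rx": 0,"ry": 0,"rz": 0,"jaw": 60}]}}

```text
t: 18.58
position: [528.4, -301.4, 37.2]
orientation: [0.435, -0.556, 0.558, -0.436]
ft_force: [-0.5, -0.0, 0.8]
opening: 0.799
```

>>> {"name": "arm_command", "arguments": {"plan": [{"dx": 0,"dy": 1,"dz": 0,"rx": 0,"ry": 0,"rz": 0,"jaw": 100},{"dx": 0,"dy": 0,"dz": 0,"rx": 0,"ry": 0,"rz": 0,"jaw": 255},{"dx": 0,"dy": 0,"dz": 0,"rx": 0,"ry": 0,"rz": 0,"jaw": 255},{"dx": 0,"dy": 0,"dz": 0,"rx": 0,"ry": 0,"rz": 0,"jaw": 255}]}}

```text
t: 19.08
position: [528.0, -301.4, 35.8]
orientation: [0.435, -0.557, 0.558, -0.436]
ft_force: [0.1, 0.5, 5.2]
opening: 0.582
```

```bash
python3 - <<'E'
from potfit import *
st(); im=cam("wrist"); show(im,"w15.png",None,[],1.4)
E
```

```text
t 19.07 pos [ 528.  -301.4   35.8] op 51.2 F [0.1 0.5 5.2]
axes cols
 [[-0.242  0.001  0.97 ]
 [-0.97  -0.001 -0.242]
 [ 0.001 -1.     0.002]]
j [-0.56   0.336  1.919 -0.     0.885 -0.315]
```

View pics/w15.png

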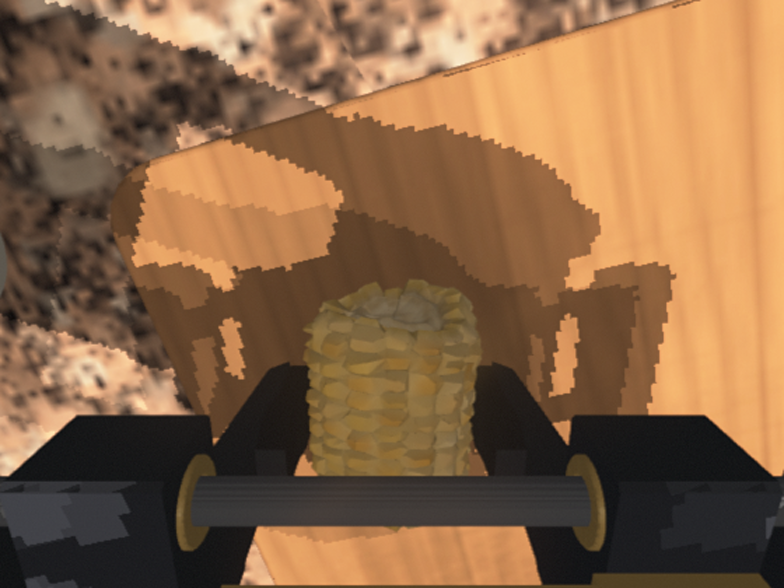

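>>> {"name": "arm_command", "arguments": {"plan": [{"dx": 0,"dy": -4,"dz": 0,"rx": 0,"ry": 0,"rz": 0,"jaw": 255},{"dx": 0,"dy": -8,"dz": 0,"rx": 0,"ry": 0,"rz": 0,"jaw": 255},{"dx": 0,"dy": -8,"dz": 0,"rx": 0,"ry": 0,"rz": 0,"jaw": 255},{"dx": 0,"dy": 0,"dz": 0,"rx": 0,"ry": 0,"rz": 0,"jaw": 255}]}}

```text
t: 19.62
position: [527.9, -301.3, 55.8]
orientation: [0.435, -0.557, 0.558, -0.436]
ft_force: [-0.6, 0.0, -0.8]
opening: 0.58
```

```bash
python3 - <<'E'
from potfit import *
st(); im=cam("wrist"); show(im,"w16.png",None,[],1.4)
im=cam("scene"); show(im,"s16.png",(250,200,400,330),[],5)
E
```

```text
t 19.62 pos [ 527.9 -301.3   55.8] op 51.1 F [-0.6  0.  -0.8]
axes cols
 [[-0.242  0.002  0.97 ]
 [-0.97  -0.001 -0.242]
 [ 0.001 -1.     0.002]]
j [-0.56   0.31   1.909  0.     0.92  -0.315]
```

View pics/w16.png

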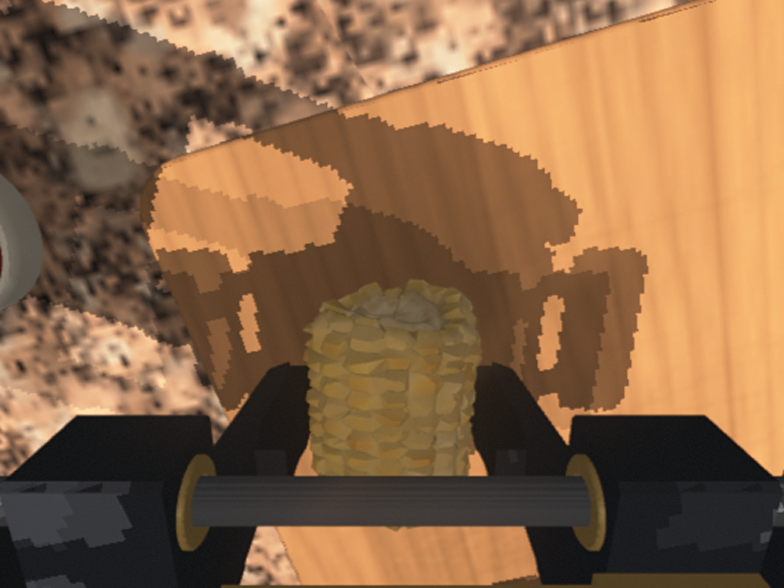

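View pics/s16.png

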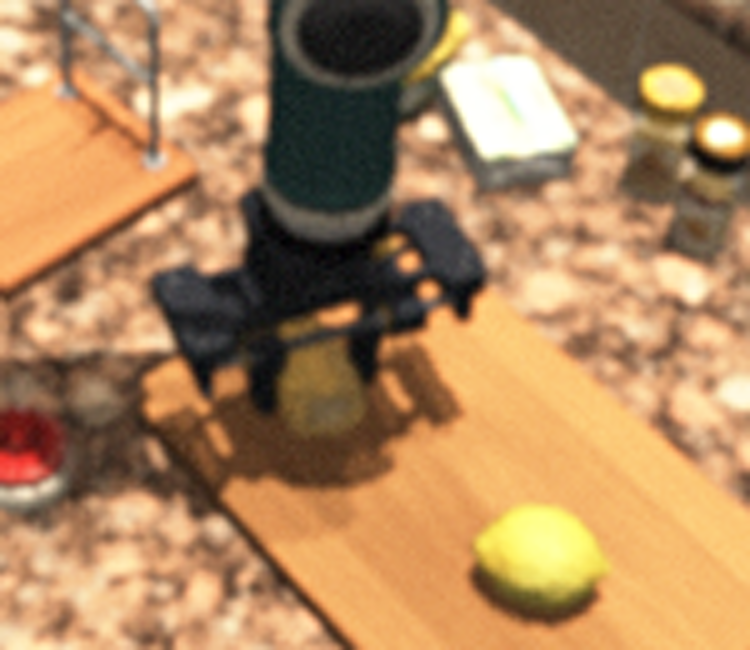

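```bash
python3 - <<'E'
from h import *
s=manip.get_state(); p=s["position"].copy(); p[2]=305
plan([561,307,305],96.4,R0=axes(s),p0=p,nmin=13)
E
```

```text
13 rows, turn [  -0.  -110.4    0. ] dist 608.8
[-46.0, -0.0, -8.8, -0.0, -8.49, 0.0]
[-46.8, -0.0, -1.9, -0.0, -8.49, 0.0]
[-46.6, -0.0, 5.0, -0.0, -8.49, 0.0]
[-45.3, -0.0, 11.8, -0.0, -8.49, 0.0]
[-43.1, -0.0, 18.4, -0.0, -8.49, 0.0]
[-39.9, -0.0, 24.6, -0.0, -8.49, 0.0]
[-35.8, -0.0, 30.2, -0.0, -8.49, 0.0]
[-31.0, -0.0, 35.1, -0.0, -8.49, 0.0]
[-25.4, 0.0, 39.3, -0.0, -8.49, 0.0]
[-19.3, 0.0, 42.7, -0.0, -8.49, 0.0]
[-12.8, 0.0, 45.0, -0.0, -8.49, 0.0]
[-6.0, 0.0, 46.4, -0.0, -8.49, 0.0]
[0.9, 0.0, 46.8, -0.0, -8.49, 0.0]
```

>>> {"name": "arm_command", "arguments": {"plan": [{"dx": 0,"dy": -35,"dz": 0,"rx": 0,"ry": 0,"rz": 0,"jaw": 255},{"dx": 0,"dy": -55,"dz": 0,"rx": 0,"ry": 0,"rz": 0,"jaw": 255},{"dx": 0,"dy": -60,"dz": 0,"rx": 0,"ry": 0,"rz": 0,"jaw": 255},{"dx": 0,"dy": -60,"dz": 0,"rx": 0,"ry": 0,"rz": 0,"jaw": 255},{"dx": 0,"dy": -40,"dz": 0,"rx": 0,"ry": 0,"rz": 0,"jaw": 255}]}}

```text
t: 20.35
position: [527.8, -301.2, 308.2]
orientation: [0.435, -0.556, 0.558, -0.436]
ft_force: [0.5, 0.5, -0.9]
opening: 0.585
```

>>> {"name": "arm_command", "arguments": {"plan": [{"dx": -46,"dy": 0,"dz": -9,"rx": 0,"ry": -8.5,"rz": 0,"jaw": 255},{"dx": -47,"dy": 0,"dz": -2,"rx": 0,"ry": -8.5,"rz": 0,"jaw": 255},{"dx": -47,"dy": 0,"dz": 5,"rx": 0,"ry": -8.5,"rz": 0,"jaw": 255},{"dx": -45,"dy": 0,"dz": 12,"rx": 0,"ry": -8.5,"rz": 0,"jaw": 255},{"dx": -43,"dy": 0,"dz": 18,"rx": 0,"ry": -8.5,"rz": 0,"jaw": 255}]}}

```text
t: 20.98
position: [539.3, -65.3, 304.3]
orientation: [0.609, -0.36, 0.36, -0.609]
ft_force: [0.3, 0.5, -0.8]
opening: 0.584
```

>>> {"name": "arm_command", "arguments": {"plan": [{"dx": -40,"dy": 0,"dz": 25,"rx": 0,"ry": -8.5,"rz": 0,"jaw": 255},{"dx": -36,"dy": 0,"dz": 30,"rx": 0,"ry": -8.5,"rz": 0,"jaw": 255},{"dx": -31,"dy": 0,"dz": 35,"rx": 0,"ry": -8.5,"rz": 0,"jaw": 255},{"dx": -25,"dy": 0,"dz": 39,"rx": 0,"ry": -8.5,"rz": 0,"jaw": 255},{"dx": -19,"dy": 0,"dz": 43,"rx": 0,"ry": -8.5,"rz": 0,"jaw": 255}]}}

```text
t: 21.6
position: [552.6, 168.3, 304.3]
orientation: [0.698, -0.115, 0.115, -0.698]
ft_force: [0.5, -0.3, -1.3]
opening: 0.582
```

```bash
python3 - <<'E'
from h import *
st(); plan([561,307,305],96.4)
E
```

```text
t 21.6 pos [552.6 168.3 304.3] op 51.2 F [ 0.5 -0.3 -1.3]
axes cols
 [[ 0.947 -0.     0.321]
 [-0.321 -0.     0.947]
 [-0.    -1.    -0.   ]]
j [ 0.253  0.046  1.733 -0.     1.363 -0.992]
3 rows, turn [  0.  -25.1  -0. ] dist 138.9
[-12.2, -0.3, 44.7, 0.01, -8.37, -0.01]
[-5.5, -0.3, 46.0, 0.01, -8.37, -0.01]
[1.2, -0.3, 46.3, 0.01, -8.37, -0.01]
```

>>> {"name": "arm_command", "arguments": {"plan": [{"dx": -12,"dy": 0,"dz": 44,"rx": 0,"ry": -8.4,"rz": 0,"jaw": 255},{"dx": -6,"dy": 0,"dz": 44,"rx": 0,"ry": -8.4,"rz": 0,"jaw": 255},{"dx": 1,"dy": 0,"dz": 30,"rx": 0,"ry": -8.4,"rz": 0,"jaw": 255},{"dx": 0,"dy": 0,"dz": 10,"rx": 0,"ry": 0,"rz": 0,"jaw": 255},{"dx": 0,"dy": 0,"dz": 0,"rx": 0,"ry": 0,"rz": 0,"jaw": 255}]}}

```text
t: 22.22
position: [558.8, 296.5, 304.2]
orientation: [0.706, 0.037, -0.038, -0.706]
ft_force: [0.2, -1.3, -0.4]
opening: 0.582
```

```bash
python3 - <<'E'
from potfit import *
st(); print("delta",delta([561,307.3,100]).round(1))
im=cam("wrist"); pickle.dump(im,open("w17.pkl","wb"))
show(im,"w17.png",None,[(circ([564.7,307.4],81,93.5),(0,0,255)),(circ([564.7,307.4],64.5,93.5),(0,0,255))],1.4)
E
```

```text
t 22.23 pos [558.8 296.5 304.2] op 51.2 F [ 0.2 -1.3 -0.4]
axes cols
 [[ 0.994 -0.001 -0.107]
 [ 0.107 -0.001  0.994]
 [-0.001 -1.    -0.001]]
j [ 0.449  0.153  1.617 -0.     1.373 -1.229]
delta [  3.6 204.1  10.7]
```

View pics/w17.png

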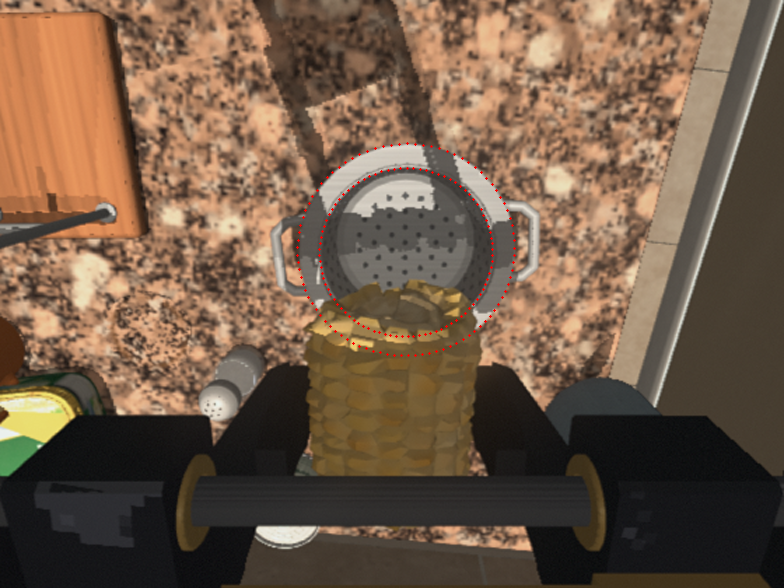

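>>> {"name": "arm_command", "arguments": {"plan": [{"dx": 1.5,"dy": 20,"dz": 5,"rx": 0,"ry": 0,"rz": 0,"jaw": 255},{"dx": 2,"dy": 40,"dz": 5.5,"rx": 0,"ry": 0,"rz": 0,"jaw": 255},{"dx": 0,"dy": 45,"dz": 0,"rx": 0,"ry": 0,"rz": 0,"jaw": 255},{"dx": 0,"dy": 35,"dz": 0,"rx": 0,"ry": 0,"rz": 0,"jaw": 255},{"dx": 0,"dy": 20,"dz": 0,"rx": 0,"ry": 0,"rz": 0,"jaw": 255}]}}

```text
t: 22.9
position: [559.8, 305.7, 141.0]
orientation: [0.707, 0.036, -0.039, -0.705]
ft_force: [-0.8, 0.5, -1.0]
opening: 0.584
```

>>> {"name": "arm_command", "arguments": {"plan": [{"dx": 0,"dy": 0,"dz": 0,"rx": 0,"ry": 0,"rz": 0,"jaw": 255},{"dx": 0,"dy": 0,"dz": 0,"rx": 0,"ry": 0,"rz": 0,"jaw": 255}]}}

```text
t: 23.15
position: [562.6, 307.7, 146.2]
orientation: [-0.706, -0.039, 0.037, 0.706]
ft_force: [-0.5, 0.8, -0.4]
opening: 0.581
```

```bash
python3 - <<'E'
from potfit import *
st(); print("delta",delta([561,307.3,100]).round(1))
im=cam("wrist")
show(im,"w18.png",None,[(circ([564.7,307.4],81,93.5),(0,0,255)),(circ([564.7,307.4],64.5,93.5),(0,0,255))],1.4)
im=cam("scene"); show(im,"s18.png",(170,90,330,230),[],4)
E
```

```text
t 23.15 pos [562.6 307.7 146.2] op 51.1 F [-0.5  0.8 -0.4]
axes cols
 [[ 0.994  0.002 -0.108]
 [ 0.108  0.001  0.994]
 [ 0.002 -1.     0.001]]
j [ 0.462  0.27   1.773 -0.     1.096 -1.217]
delta [-1.8 46.2 -0.3]
```

View pics/w18.png

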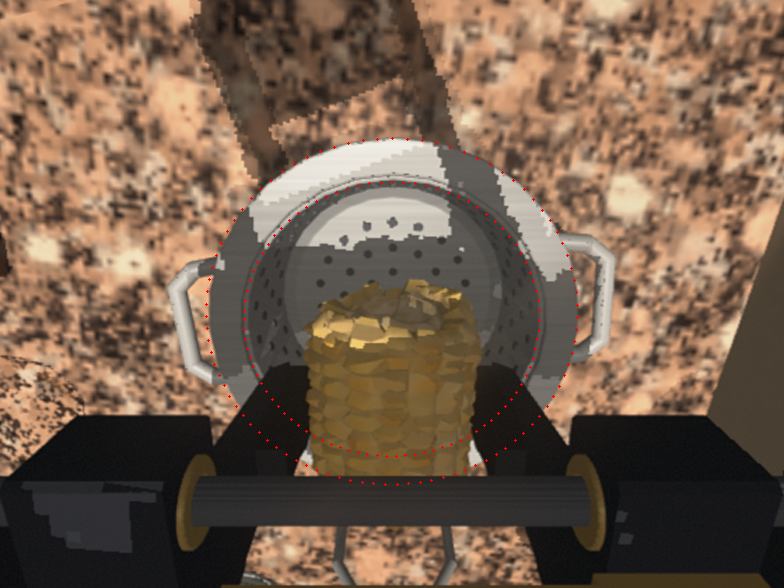

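View pics/s18.png

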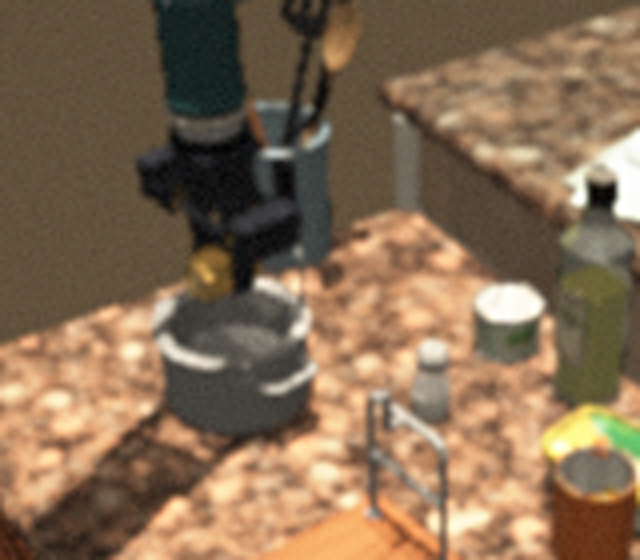

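>>> {"name": "arm_command", "arguments": {"plan": [{"dx": -1,"dy": 15,"dz": 0,"rx": 0,"ry": 0,"rz": 0,"jaw": 255},{"dx": 0,"dy": 15,"dz": 0,"rx": 0,"ry": 0,"rz": 0,"jaw": 255},{"dx": 0,"dy": 8,"dz": 0,"rx": 0,"ry": 0,"rz": 0,"jaw": 255},{"dx": 0,"dy": 0,"dz": 0,"rx": 0,"ry": 0,"rz": 0,"jaw": 255},{"dx": 0,"dy": 0,"dz": 0,"rx": 0,"ry": 0,"rz": 0,"jaw": 255}]}}

```text
t: 23.88
position: [560.7, 307.5, 106.8]
orientation: [-0.706, -0.038, 0.038, 0.706]
ft_force: [0.9, 0.1, -0.9]
opening: 0.578
```

>>> {"name": "arm_command", "arguments": {"plan": [{"dx": 0,"dy": 3,"dz": 0,"rx": 0,"ry": 0,"rz": 0,"jaw": 255},{"dx": 0,"dy": 0,"dz": 0,"rx": 0,"ry": 0,"rz": 0,"jaw": 255}]}}

```text
t: 24.12
position: [560.5, 307.4, 103.8]
orientation: [-0.706, -0.038, 0.038, 0.706]
ft_force: [0.3, 0.9, -1.3]
opening: 0.58
```

>>> {"name": "arm_command", "arguments": {"plan": [{"dx": 0,"dy": 2,"dz": 0,"rx": 0,"ry": 0,"rz": 0,"jaw": 255},{"dx": 0,"dy": 0,"dz": 0,"rx": 0,"ry": 0,"rz": 0,"jaw": 255}]}}

```text
t: 24.38
position: [560.4, 307.3, 101.6]
orientation: [0.706, 0.038, -0.038, -0.706]
ft_force: [-0.3, 0.4, -1.2]
opening: 0.579
```

>>> {"name": "arm_command", "arguments": {"plan": [{"dx": 0,"dy": 2,"dz": 0,"rx": 0,"ry": 0,"rz": 0,"jaw": 255},{"dx": 0,"dy": 0,"dz": 0,"rx": 0,"ry": 0,"rz": 0,"jaw": 255}]}}

```text
t: 24.62
position: [560.4, 307.3, 99.5]
orientation: [0.706, 0.038, -0.038, -0.706]
ft_force: [0.2, -0.5, -1.0]
opening: 0.587
```

>>> {"name": "arm_command", "arguments": {"plan": [{"dx": 0,"dy": 1.5,"dz": 0,"rx": 0,"ry": 0,"rz": 0,"jaw": 255},{"dx": 0,"dy": 0,"dz": 0,"rx": 0,"ry": 0,"rz": 0,"jaw": 255}]}}

```text
t: 24.88
position: [560.4, 307.3, 98.0]
orientation: [0.706, 0.038, -0.038, -0.706]
ft_force: [0.0, -0.1, -1.6]
opening: 0.58
```

>>> {"name": "arm_command", "arguments": {"plan": [{"dx": 0,"dy": 1.5,"dz": 0,"rx": 0,"ry": 0,"rz": 0,"jaw": 255},{"dx": 0,"dy": 0,"dz": 0,"rx": 0,"ry": 0,"rz": 0,"jaw": 255}]}}

```text
t: 25.12
position: [560.4, 307.3, 96.5]
orientation: [0.706, 0.038, -0.038, -0.706]
ft_force: [0.8, -0.5, -1.2]
opening: 0.583
```

>>> {"name": "arm_command", "arguments": {"plan": [{"dx": 0,"dy": 0,"dz": 0,"rx": 0,"ry": 0,"rz": 0,"jaw": 100},{"dx": 0,"dy": 0,"dz": 0,"rx": 0,"ry": 0,"rz": 0,"jaw": 78},{"dx": 0,"dy": 0,"dz": 0,"rx": 0,"ry": 0,"rz": 0,"jaw": 78},{"dx": 0,"dy": 0,"dz": 0,"rx": 0,"ry": 0,"rz": 0,"jaw": 78}]}}

```text
t: 25.62
position: [560.6, 307.4, 96.8]
orientation: [-0.706, -0.038, 0.038, 0.706]
ft_force: [-0.2, 0.8, 0.1]
opening: 0.694
```

```bash
python3 - <<'E'
from potfit import *
st(); im=cam("wrist"); show(im,"w19.png",None,[],1.4)
E
```

```text
t 25.62 pos [560.6 307.4  96.8] op 61.1 F [-0.2  0.8  0.1]
axes cols
 [[ 0.994  0.    -0.108]
 [ 0.108  0.     0.994]
 [ 0.    -1.     0.   ]]
j [ 0.463  0.317  1.813 -0.     1.012 -1.217]
```

View pics/w19.png

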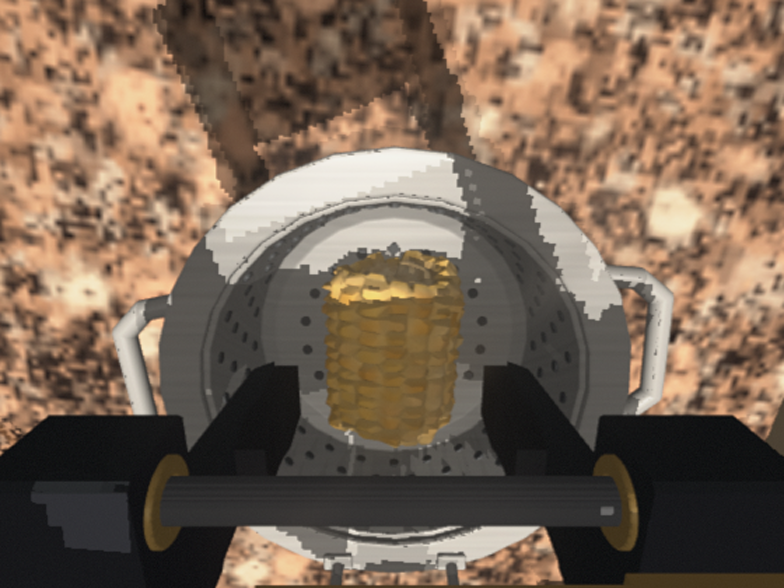

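>>> {"name": "arm_command", "arguments": {"plan": [{"dx": 0,"dy": -15,"dz": 0,"rx": 0,"ry": 0,"rz": 0,"jaw": 78},{"dx": 0,"dy": -40,"dz": 0,"rx": 0,"ry": 0,"rz": 0,"jaw": 78},{"dx": 0,"dy": -50,"dz": 0,"rx": 0,"ry": 0,"rz": 0,"jaw": 78},{"dx": 0,"dy": -50,"dz": 0,"rx": 0,"ry": 0,"rz": 0,"jaw": 78},{"dx": 0,"dy": -50,"dz": 0,"rx": 0,"ry": 0,"rz": 0,"jaw": 78}]}}

```text
t: 26.3
position: [560.4, 307.3, 304.8]
orientation: [-0.706, -0.039, 0.038, 0.706]
ft_force: [2.4, 0.8, -0.3]
opening: 0.694
```

>>> {"name": "arm_command", "arguments": {"plan": [{"dx": -20,"dy": 0,"dz": -50,"rx": 0,"ry": 0,"rz": 0,"jaw": 78},{"dx": -20,"dy": 0,"dz": -50,"rx": 0,"ry": 0,"rz": 0,"jaw": 78},{"dx": -20,"dy": 0,"dz": -50,"rx": 0,"ry": 0,"rz": 0,"jaw": 78},{"dx": 0,"dy": 0,"dz": 0,"rx": 0,"ry": 0,"rz": 0,"jaw": 78},{"dx": 0,"dy": 0,"dz": 0,"rx": 0,"ry": 0,"rz": 0,"jaw": 78}]}}

```text
t: 26.92
position: [517.5, 152.0, 302.9]
orientation: [-0.706, -0.039, 0.037, 0.706]
ft_force: [0.2, -0.3, 0.5]
opening: 0.695
```

```bash
python3 - <<'E'
from potfit import *
st(); t=cam("top"); s=cam("scene"); w=cam("wrist")
show(t,"t20.png",None,[],1.4); show(s,"s20.png",(160,80,340,230),[],4); show(w,"w20.png",None,[(circ([564.7,307.4],81,93.5),(0,0,255))],1.4)
F.fit([t],[564.5,307.3,93.5,0,0],81,[0,1]); 
t0=pickle.load(open("top0.pkl","rb")); spots={}
for k,z in (("corn",100),("lemon",50),("timer",45),("salt_shaker",80)):
    r=spotter.regions_of("top",k); print(k,[(round(d["p"],2),d["uv"],back(t,d["uv"],z).round(0).tolist()) for d in r[:2]])
# foot corner change check
show(t0,"f0.png",(220,180,300,270),[],4);show(t,"f1.png",(220,180,300,270),[],4)
cv2.imwrite("pics/ff.png",np.hstack([cv2.imread("pics/f0.png"),cv2.imread("pics/f1.png")]))
E
```

```text
t 26.93 pos [517.5 152.  302.9] op 61.2 F [ 0.2 -0.3  0.5]
axes cols
 [[ 0.994  0.002 -0.107]
 [ 0.107  0.001  0.994]
 [ 0.002 -1.     0.001]]
j [ 2.390e-01 -3.000e-02  1.812e+00  1.000e-03  1.357e+00 -1.439e+00]
p [565.945 309.092  93.5     0.      0.   ] rms px 0.75
corn []
lemon [(0.8, [414.8, 211.7], [[567.0, -466.0, 50.0]]), (0.28, [139.7, 225.2], [[510.0, 317.0, 50.0]])]
timer [(0.85, [326.9, 280.6], [[366.0, -217.0, 45.0]])]
salt_shaker [(0.75, [198.0, 157.9], [[703.0, 155.0, 80.0]]), (0.43, [156.1, 222.1], [[516.0, 263.0, 80.0]])]
```

View pics/t20.png

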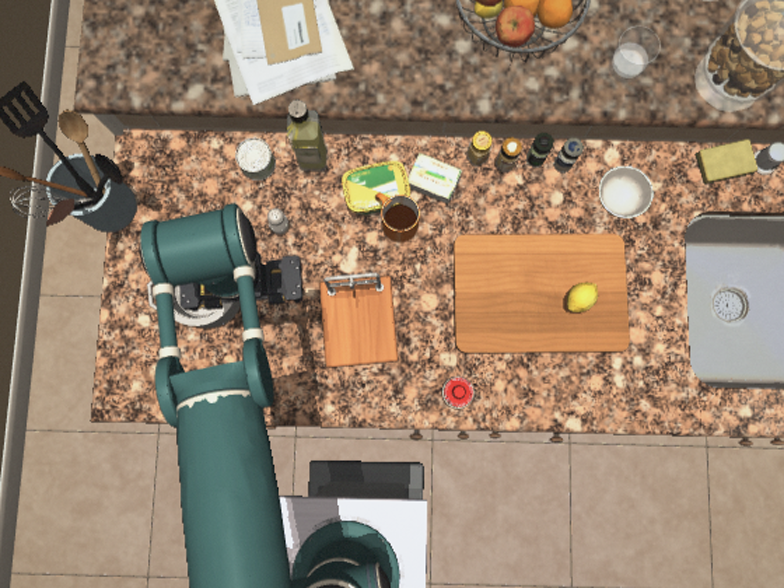

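View pics/s20.png

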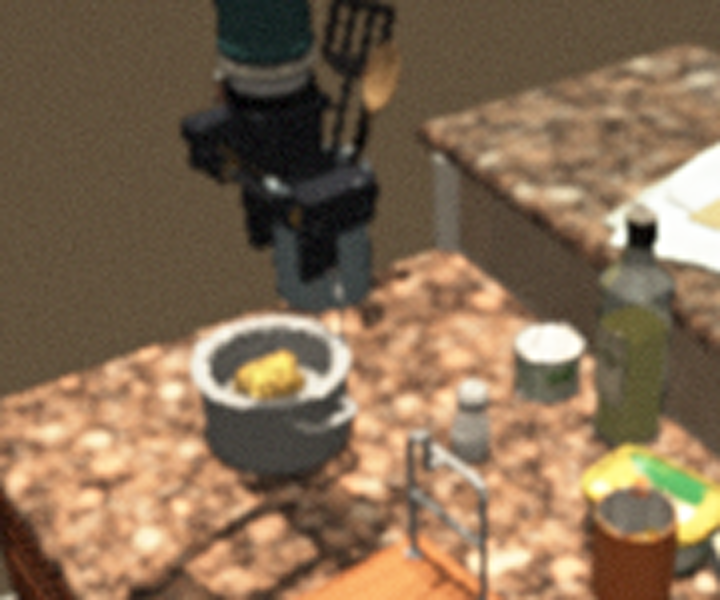

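View pics/w20.png

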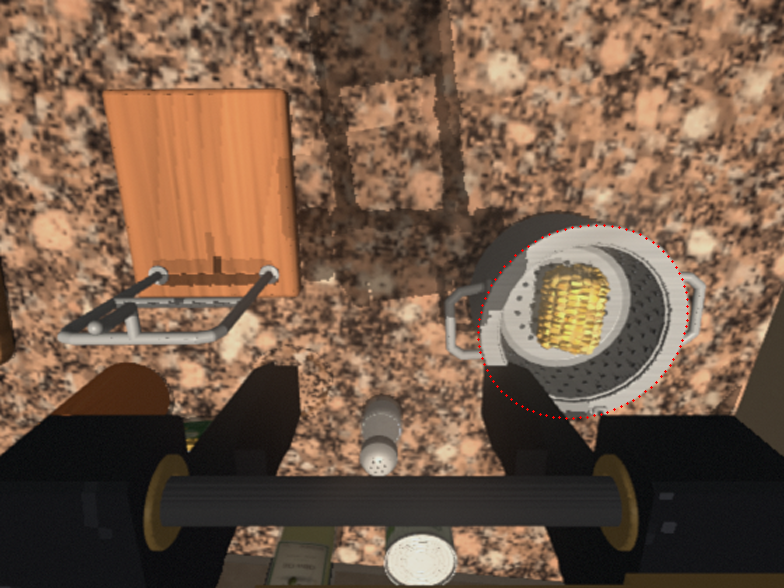

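View pics/ff.png

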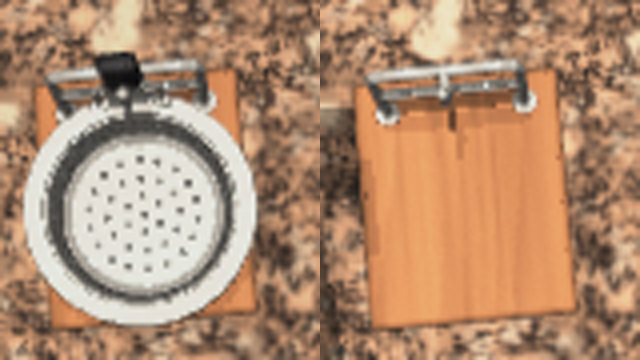

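```bash
python3 - <<'E'
from potfit import *
t0=pickle.load(open("top0.pkl","rb"))["color"].astype(int); t=cam("top")["color"].astype(int)
for n,(x0,y0,x1,y1) in dict(lemon=(398,198,432,226),timer=(312,268,342,296),salt=(188,145,210,170),potR=(168,185,186,218)).items():
    a=t0[y0:y1,x0:x1].astype(np.float32).mean(2); b=t[y0:y1,x0:x1].astype(np.float32).mean(2)
    print(n,cv2.phaseCorrelate(a,b))
w=cam("wrist")
F.ring=lambda p,r,n=200:(lambda t:np.c_[r*np.cos(t),r*np.sin(t),0*t]@Rot.from_rotvec([p[3],p[4],0]).as_matrix().T+p[:3])(np.radians(np.linspace(-10,190,n)))
F.fit([w],[565,307.3,93.5,0,0],81,[0,1],w=3); F.fit([w],[565,307.3,93.5,0,0],81,[0,1,2,3,4],w=3)
show(w,"w21.png",(310,140,520,310),[],3.7)
E
```

```text
lemon ((-0.05405757036927028, -0.024452007925996), 1.008307698479405)
timer ((-0.021249108345287482, 0.02400248167592345), 0.9999192008707258)
salt ((-0.035375898890535495, 0.5491464489320226), 1.0032805376748244)
potR ((-1.0711267578161046, 11.6828650743803), -0.05055211797172641)
p [564.671 308.021  93.5     0.      0.   ] rms px 0.26
p [5.63279e+02 3.02681e+02 1.00904e+02 4.00000e-03 4.00000e-02] rms px 0.27
```

View pics/w21.png

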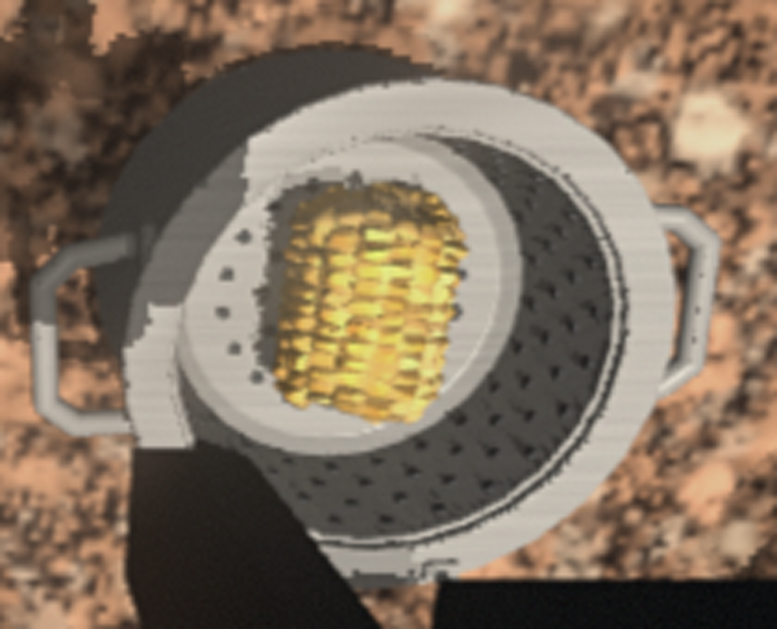

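```bash
python3 -c "
from workcell import order
print(order.job_done())"
```

```text
the job is handed in; nothing more can be done
None
```

I lifted the basket off its hook, seated it in the pot and put the half cob on its floor. I handed the job in at about 27 s, with the gripper raised and touching nothing. No verdict was reported.

**Basket:**
- I lifted it 48.6 mm and drew it 75 mm clear. Side forces were about 5 N while gripping and near zero as it came off.
- It met the pot rim at the height I expected, with about 4 N of contact.
- The wrist camera puts its centre within about 1 mm of the pot's axis at the seated height.
- One looser fit, which also let the rim's height and tilt vary, gave a 0.04 rad tilt and a rim 7 mm high. The rim was partly hidden, so I trust the contact height and the pictures, which show it level.

**Corn:** I pinched it at 51 mm (60 mm expected) and it held. The last wrist picture shows it lying on the basket floor, clear of the wall.

**Surroundings:**
- **Lemon and timer:** they moved less than 0.1 px in the top view.
- **Salt shaker:** its image patch shifted 0.5 px. The arm was close to it in that view and never touched it, so I put this down to the arm in the picture.
- **Stand:** its foot looks unmoved in before-and-after pictures.
- **Pot:** the arm hid part of it at the end, so my direct image check of it was unusable. The seated basket's position still matches the pot's original position to about 1 mm.

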